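# Light the bead dish: switch on the lamp behind the splash screen with the bent rod

## Task

Carry the open blue dish of glass beads level to the light plate, set it down in the middle of the plate and let go. Then take the bent rod from its rest, reach with it over the splash screen, push the red lamp switch behind the screen all the way to its green end and keep it pressed with a few newtons, gently but firmly, against its stop there for about a second, without ramming it; only the rod may touch the switch. Finally hang the rod back on its rest, and leave everything else on the bench as it is.

Things in the scene. Friction and masses are not known exactly. Their poses are not given: they have to be found in the camera images.
- lamp_unit: Fixed unit, yaw varies: grey base 310 x 200 mm carrying a light plate, behind it a clear splash screen, behind that a white lamp box. Origin on the bench under the screen's middle; x points from the plate to the lamp box (away from the robot), y along the screen to the left, z up. Lamp box: x 30 to 130, y -95 to 95 mm, top 46 mm above the bench. All rigid.
- channel_mid (a point): Middle of the floor of the straight switch channel on the lamp box, at x 80, y 0, z 46 mm of lamp_unit, axes alike. It runs along y between two black guard walls: 150 mm long, 32 mm clear width, walls 6 mm thick, 22 mm high (tops 68 mm above the bench), ends open. Green mark at the +y end (on), grey mark at the -y end (off).
- plate_top (a point): Centre of the top face of the square white light plate, 120 x 120 mm, flat and without rim, 16 mm above the bench and 95 mm in front (-x) of the screen. Axes as lamp_unit.
- screen_top (a point): Middle of the orange top edge of the splash screen, 144 mm above the bench. Axes as lamp_unit. The screen is 200 mm wide (y) and 6 mm thick, 10 mm at this edge.
- lamp_switch (a joint): Travel (m) of the red upright switch paddle towards lamp_unit +y, the green mark: 0 off, 0.034 on stop; starts at 0 to 0.012. Paddle 20 x 8 x 18 mm (x, y, z), centred across the channel, 48 to 66 mm above the bench. Where the switch is clamped along the channel is not measured: its 0 lies at y -37 to 3 mm of channel_mid: look or feel for it. About 1 N friction, no spring; stop rigid.
- hook_rod: Bent rod, 140 g (+-30%): black handle 100 x 14 x 18 mm (x, y, z), orange bar 8 mm thick from it straight ahead to x 165 mm, then square down. Origin in the handle's middle; x to the bend, z up. Centre of mass about 18 mm ahead of the origin. Starts level on its rest, hook down, origin 135 mm above the bench, the handle's middle free for a grasp across its 14 mm from above.
- rod_tip (a point): Lowest point of the rod's downward leg, which has a round end of 4 mm radius: 165 mm ahead of and 114 mm below the handle's middle.
- rod_rest: Fixed rest, yaw varies: black foot 190 x 60 x 8 mm, two flaring forks open at the top, 8 mm thick, 22 mm deep. Origin on the bench; x is the way the hung rod points. Rear fork at x -40 mm, seat 126 mm up, 22 mm clear width, carries the handle; front fork at x 90 mm, seat 131 mm up, 16 mm clear width, carries the bar. Hung rod: origin at x 0, y 0, 135 mm up.
- dish: Open blue dish 84 x 52 x 32 mm (x, y, z), walls and floor 4 mm, 120 g (varies by 30 percent), three loose beads inside. Origin in the middle of its underside, z up. Grip it across the 52 mm.
- bead0_center (a point): Centre of the amber glass bead, 20 mm across, 11 g, loose in the dish.
- bead1_center (a point): Centre of the green glass bead, 20 mm across, 11 g, loose in the dish.
- bead2_center (a point): Centre of the white glass bead, 20 mm across, 11 g, loose in the dish.
- reagent_jar: Amber jar, 56 mm across, 85 mm tall, loose bystander; origin in the middle of its underside.
- beaker: Glass beaker, 66 mm across, 85 mm tall, loose bystander; origin in the middle of its underside.
- cork: Cork, 24 mm across, 26 mm tall, loose bystander; origin in the middle of its underside.
- slide_box: Green open slide box, 100 x 85 x 35 mm, loose bystander; origin in the middle of its underside.
- dropper_bottle: White dropper bottle, 36 mm across, 80 mm tall, loose bystander; origin in the middle of its underside.
- petri: Clear petri dish, 60 mm across, 15 mm tall, loose bystander; origin in the middle of its underside.
- wax_block: Yellow wax block, 30 x 25 x 18 mm, loose bystander; origin in the middle of its underside.
Not all that is in view belongs to the job. What is meant by the dish is not orange, and is the larger of those in its own colour. Several things look just like the rod_rest: the one meant starts farthest to the robot's right.

How it is judged:
On the way, in this order (a step that is already met when the one before it is completed fails the run):
1. the dish with its beads stands in the middle of the light plate, released (horizontal distance between dish and plate_top below 0.02 m and z of dish in the frame of plate_top between -0.003 and 0.004 m and angle between dish's own z axis and vertical below 0.06 rad and x of bead0_center in the frame of dish between -0.04 and 0.04 m and y of bead0_center in the frame of dish between -0.026 and 0.026 m and z of bead0_center in the frame of dish between 0 and 0.03 m and x of bead1_center in the frame of dish between -0.04 and 0.04 m and y of bead1_center in the frame of dish between -0.026 and 0.026 m and z of bead1_center in the frame of dish between 0 and 0.03 m and x of bead2_center in the frame of dish between -0.04 and 0.04 m and y of bead2_center in the frame of dish between -0.026 and 0.026 m and z of bead2_center in the frame of dish between 0 and 0.03 m and contact force between the fingers and dish below 0.1 N and linear speed of dish below 0.02 m/s), for 0.2 s.
2. the bent rod presses the switch paddle against its on stop for a moment (value of joint lamp_switch above 0.031 m and contact force between hook_rod and switch_paddle_c0 above 2 N), for 0.5 s.
At the end, for the whole second after the job is handed in: The dish stands flat on the light plate, its middle within 20 mm of the plate's, with all three beads inside; the switch is at its green end (within 4 mm of the stop); the rod hangs at rest in both forks of its rest, within 20 mm along and 15 mm across of its seat, upright within 0.12 rad (horizontal distance between dish and plate_top below 0.02 m and z of dish in the frame of plate_top between -0.003 and 0.004 m and angle between dish's own z axis and vertical below 0.06 rad and x of bead0_center in the frame of dish between -0.04 and 0.04 m and y of bead0_center in the frame of dish between -0.026 and 0.026 m and z of bead0_center in the frame of dish between 0 and 0.03 m and x of bead1_center in the frame of dish between -0.04 and 0.04 m and y of bead1_center in the frame of dish between -0.026 and 0.026 m and z of bead1_center in the frame of dish between 0 and 0.03 m and x of bead2_center in the frame of dish between -0.04 and 0.04 m and y of bead2_center in the frame of dish between -0.026 and 0.026 m and z of bead2_center in the frame of dish between 0 and 0.03 m and value of joint lamp_switch above 0.03 m and x of hook_rod in the frame of rod_rest between -0.02 and 0.02 m and y of hook_rod in the frame of rod_rest between -0.015 and 0.015 m and z of hook_rod in the frame of rod_rest between 0.128 and 0.142 m and angle between hook_rod's own z axis and vertical below 0.12 rad and linear speed of each of hook_rod, dish below 0.02 m/s); the robot touches nothing.
It fails at once if a bead leaves the dish (distance between any of bead0_center, bead1_center, bead2_center and dish above 0.058 m).
It fails at once if the dish is tipped more than 0.3 rad (angle between dish's own z axis and vertical above 0.3 rad).
It fails at once if the rod rams the switch or the lamp unit (more than 9 N) (contact force between hook_rod and lamp_unit above 9 N).
It fails at once if the switch is touched by the gripper or arm instead of the rod (contact force between any of the fingers, the arm and switch_paddle_c0 above 0.3 N).
It fails at once if a bystander is moved by more than 20 mm (distance of any of reagent_jar, beaker, cork, slide_box, dropper_bottle, petri, wax_block from where it was at the start of the episode above 0.02 m).
It also fails if it takes over 72 s, if anything falls off the work surface, if the arm or the gripper's body presses on something with over 40 N, if the wrist force passes 120 N, or if a joint passes its speed limit or range.

## Robot

A 6-joint arm with a two-finger parallel gripper is mounted at the origin on the work surface. World frame = base frame: x ahead of the robot, y to its left, z up, the work surface at z = 0. Lengths are in m, angles in rad, forces in N, time in s.
With the tool pointing down it reaches from about 0.35 to 0.775 m from the base axis. Payload 7.3 kg.
Tool frame: the origin (TCP) lies at the very end of the fingers, on their centre line; the grasp point (between the pads) lies 19 mm behind it (robot.hold_point_z is the distance from the TCP to the grasp point, in m); z points along the fingers, y is the direction in which the jaws open and shut (so a half turn about z gives the same grasp; the last joint's range is limited). The gripper opens to 92 mm and grips with 3 to 60 N. Pads are 19 mm wide; open, the fingers measure 130 mm over their backs; the gripper's body (75 mm by 190 mm) begins 47 mm behind the grasp point.
Start: joints at [-1.414, 0.342, 1.524, -0, 1.275, -0.146], TCP at [0.157, -0.501, 0.227] pointing down, gripper open.
Joint ranges: [-2.53, 2.53], [-0.77, 2.02], [0.04, 2.7], [-1, 4.14], [0.28, 2.66], [-3.11, 3.11]. Speed limits (rad/s): [2.57, 2.57, 3.14, 3.14, 3.14, 3.14].

## Interface

Orientations are given as [roll, pitch, yaw] about the fixed x, y, z axes, in that order (R = Rz(yaw) Ry(pitch) Rx(roll)).
In Python, from cell import monitor, viewer, robot gives the robot as it stands.
- The arm moves only by the tool move_arm, never from a script. Its argument "deltas" is a list of rows, each an object of numbers: "x", "y", "z": the shift along the tool's x, y, z in m; "wx", "wy", "wz": the turn, a rotation vector about the tool's x, y, z in degrees; "hand": the opening, from 0 (shut) to 1 (fully open). In form: [{"x": .., "y": .., "z": .., "wx": .., "wy": .., "wz": .., "hand": ..}, ...]. A call has 1 to 8 rows; each row is the pose to reach, as a shift and turn from the pose commanded when the call began, along the tool's axes at that moment; what a row does not reach only later rows make up. A row lasts 1/8 s, in which the tool goes at most 62.5 mm and 10.7 degrees, less where a joint would pass 70% of its speed; a pose out of reach is approached as far as the arm can. A call with a gripper value outside its range is refused whole. The fingers move at their own pace and stop on an object; "grip_force" is the grip in N (left out, the last holds). Time passes only in rows, so rows that repeat a pose let the fingers close. It gives the time, the measured TCP pose, the force and the opening at its end, in the units of the state.
- monitor.observe(): the state, without advancing time (a new reading comes with each control period).
- viewer.read_camera(name): name is "side" or "top"; returns the picture (384x512x3 uint8, red, green, blue); there is no depth.
- viewer.camera_params(name): a dict with "camera_matrix" (3x3 intrinsics, pixels), "R" (3x3) and "t" (3): a world point X has camera coordinates R X + t. Camera axes: x right, y down, z forward; pixel columns grow to the right and rows downward; lengths in m; the calibration is good to about 2 mm. A picture is of the moment at which its call begins. camera_params takes no time and is no camera call.
- robot.hand_in(): hands the job in, once; it reports no verdict.
The state is a dict: "time": time; "qpos": joint angles; "qvel": joint speeds; "joint_efforts": joint torques, N m; "tool_pos": TCP position; "tool_rot": TCP orientation; "contact_force": force on the tool from outside, world axes, zero at the start; "torque": the same for the moment, N m; "opening": finger opening in m.
Only numpy, scipy, OpenCV 4.12 (cv2) and the standard library are available. Lean on these libraries where they do the work, as an engineer would, in place of code of your own. Each camera call takes 0.05 s, during which the arm holds its last target. There are 200 camera calls.

## Working session

There is one attempt and no reset: what is moved stays moved. The work goes in short steps, Python scripts to look and compute and a tool call to move; the robot and the scene stay as the last step left them, time stands still between calls to the robot, and variables do not carry over. Pictures are saved under pics/ and viewed, about 8 in all and at most 12, crops included, and the job is handed in when it is done.

Besides the shell and the picture viewer there is one more tool, called after "Request:" as name(argument=value, ...) on one line, values as JSON. move_arm: Moves the arm, as the interface text tells. Its arguments: {"type":"object","properties":{"deltas":{"type":"array","items":{"type":"object","properties":{"x":{"type":"number"},"y":{"type":"number"},"z":{"type":"number"},"wx":{"type":"number"},"wy":{"type":"number"},"wz":{"type":"number"},"hand":{"type":"number"}}}},"grip_force":{"type":"number"}},"required":["deltas"]}

```bash
mkdir -p pics; ls
python3 - <<'E'
from cell import monitor, viewer, robot
import cv2,numpy as np
s=monitor.observe(); print(s)
for n in("side","top"):
    im=viewer.read_camera(n); cv2.imwrite(f"pics/{n}0.png",cv2.resize(im[...,::-1],None,fx=1.5,fy=1.5,interpolation=cv2.INTER_CUBIC)); np.save(f"{n}0.npy",im)
    p=viewer.camera_params(n); print(n,p)
E
```

```text
pics
{'time': 0.0, 'qpos': array([-1.41396975e+00,  3.42713996e-01,  1.52500035e+00, -1.10441505e-05,
        1.27541898e+00, -1.46008416e-01]), 'qvel': array([ 0.00078972,  0.00230755, -0.00129858, -0.0009801 , -0.00023309,
       -0.00071205]), 'joint_efforts': array([-1.48099913e-03, -4.31247139e+01, -2.44220710e+01,  7.14990450e-02,
        5.59742725e-02, -1.25500501e-04]), 'tool_pos': array([ 0.15651897, -0.50069949,  0.22605532]), 'tool_rot': array([-3.14006684e+00, -2.13703291e-04,  3.02838053e-01]), 'contact_force': array([ 0.56832236, -0.15442379,  0.88818309]), 'torque': array([ 0.0331435 , -0.00147926, -0.00237334]), 'opening': 0.09162767430164423}
side {'camera_matrix': array([[397.99148386,   0.        , 250.64188423],
       [  0.        , 397.99148386, 192.86265443],
       [  0.        ,   0.        ,   1.        ]]), 'R': array([[-0.8362522 , -0.54810824,  0.01611246],
       [-0.37703299,  0.5534092 , -0.74268727],
       [ 0.39815623, -0.62714879, -0.66944455]]), 't': array([0.41878322, 0.27831084, 1.14283613])}
top {'camera_matrix': array([[489.27146866,   0.        , 254.7017586 ],
       [  0.        , 489.27146866, 188.60311619],
       [  0.        ,   0.        ,   1.        ]]), 'R': array([[-0.00955215, -0.99976654, -0.01938104],
       [-0.98320544,  0.01292295, -0.18204412],
       [ 0.18225208,  0.01731664, -0.98309934]]), 't': array([0.01417095, 0.53088195, 1.53735693])}
```

View pics/top0.png

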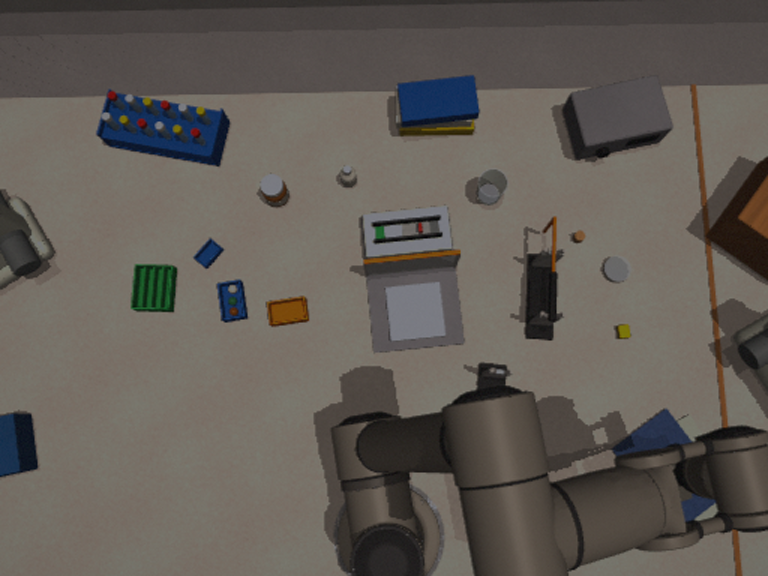

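View pics/side0.png

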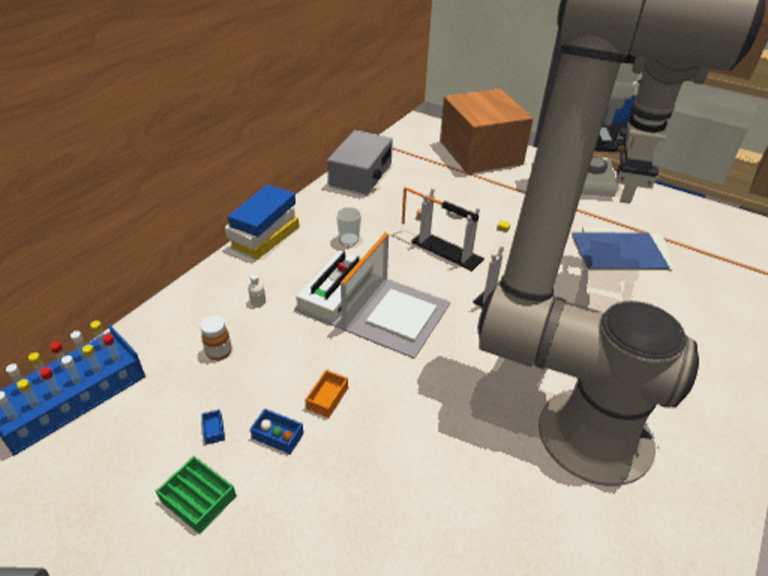

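Candidates (1.5x top picture): the blue dish could be (232,301), with three beads, or the small empty blue one at (208,252). The orange one (288,311) is ruled out by colour, so I take (232,301). The rests are at (541,296), carrying the rod and farthest right, and (490,375), which is a look-alike. I take (541,296). Next is a close crop plus measurements.

```bash
cat > h.py <<'E'
import numpy as np, cv2
from cell import viewer
P={n:viewer.camera_params(n) for n in("side","top")}
def ray(n,uv,z):
    p=P[n];R,t,K=p["R"],p["t"],p["camera_matrix"]
    uv=np.atleast_2d(uv).astype(float)
    d=np.c_[uv,np.ones(len(uv))]@np.linalg.inv(K).T@R
    c=-R.T@t
    return c+d*((z-c[2])/d[:,2])[:,None]
def proj(n,X):
    p=P[n];c=np.atleast_2d(X)@p["R"].T+p["t"];q=c@p["camera_matrix"].T
    return q[:,:2]/q[:,2:]
def tri(us,ut):
    A=[];b=[]
    for n,u in(("side",us),("top",ut)):
        c=-P[n]["R"].T@P[n]["t"];d=ray(n,u,0)[0]-c;d/=np.linalg.norm(d)
        M=np.eye(3)-np.outer(d,d);A.append(M);b.append(M@c)
    return np.linalg.lstsq(np.vstack(A),np.hstack(b),rcond=None)[0]
def hsv(im): return cv2.cvtColor(im,cv2.COLOR_RGB2HSV)
def blobs(m,amin=6):
    n,l,s,c=cv2.connectedComponentsWithStats(m.astype(np.uint8))
    return [(l==i,s[i],c[i]) for i in range(1,n) if s[i][4]>=amin]
E
python3 - <<'E'
from h import *
t=np.load("top0.npy");s=np.load("side0.npy")
def crop(im,x0,y0,w,h): 
    return cv2.resize(im[y0:y0+h,x0:x0+w,::-1],(400,300),interpolation=cv2.INTER_CUBIC)
a=np.hstack([crop(t,120,150,80,60),crop(t,232,130,88,66)])
b=np.hstack([crop(t,310,135,120,90),crop(s,190,150,120,90)])
o=np.vstack([a,b]);o=np.clip(o.astype(float)*1.5,0,255).astype(np.uint8)
cv2.imwrite("pics/crops.png",o)
for n,im in(("top",t),("side",s)):
    H=hsv(im);h,S,V=[H[...,i].astype(int) for i in range(3)]
    for nm,m in(("blue",(h>100)&(h<125)&(S>130)),("orange",(h>5)&(h<20)&(S>170)&(V>90)),("red",((h<4)|(h>176))&(S>150)&(V>60)),("green",(h>50)&(h<75)&(S>130))):
        for k,st,c in blobs(m,8):
            cn=np.argwhere(k)[:,::-1].astype(np.float32)
            print(n,nm,st[:5],c.round(1),np.round(cv2.minAreaRect(cn)[1:][0],1),round(cv2.minAreaRect(cn)[2],1))
E
```

```text
top blue [ 266   51   53   33 1458] [291.8  66.9] [28.6 51.4] 83.7
top blue [  65   63   88   48 2140] [110.9  87.9] [84.8 36. ] 10.1
top blue [130 159  19  19 184] [138.7 168.7] [11.  16.8] 41.6
top blue [145 187  20  28 332] [154.3 200.4] [26.  16.4] 81.9
top blue [  0 276  25  42 818] [ 10.3 296.4] [41. 24.] 90.0
top orange [463  78   3   6  10] [464.4  80.7] [5.3 1.8] 78.7
top orange [507 121   5  10  17] [508.6 125.5] [3.9 9. ] 11.3
top orange [493 127  19  31 121] [503.4 144.1] [22.4 22. ] 35.0
top orange [506 132   6   8  20] [509.2 135.6] [7. 5.] 90.0
top orange [368 145   3  36  67] [369.  162.5] [ 1.7 35.1] 2.7
top orange [243 167  64   9 188] [274.2 170.7] [ 2.9 63.5] 84.1
top orange [472 169   3  10  13] [473.3 174.3] [9.1 1.6] 82.9
top orange [180 200  25  16 297] [192.1 207.6] [12.8 25. ] 80.5
top orange [479 244   3   7   9] [479.9 246.9] [6.3 1.4] 78.7
top orange [480 253   3   7   9] [480.7 256.3] [6.1 1.6] 80.5
top orange [490 354   2   7   9] [490.4 357.2] [6. 1.] 90.0
top orange [491 375   3   5  10] [492.2 376.8] [4. 2.] 90.0
top red [72 61  5  5 20] [74.2 63.2] 
[... 853 characters left out ...]
[9.8 1.3] 18.4
side orange [269 136   1   8   8] [269.  139.5] [7. 0.] -90.0
side orange [227 156  31  33 110] [241.  173.7] [ 3.1 43.2] 41.6
side orange [136 221  16   9  63] [144.2 225.8] [ 5.8 16.1] 74.1
side orange [204 247  28  31 529] [217.7 262.1] [19.1 30.3] 32.5
side orange [190 288   5   5  18] [191.7 290. ] [4. 4.] 0.0
side red [225 175   6   6  23] [227.2 177.6] [6.4 3.5] 45.0
side red [ 69 223   7   7  34] [ 71.7 226.1] [6.3 5.4] 63.4
side red [ 34 228   7   7  39] [ 37.  230.9] [6. 6.] 90.0
side red [ 27 245   8   8  42] [ 30.4 248.6] [7.1 5.7] 45.0
side green [210 192   8   6  25] [213.4 194.8] [7.6 3.5] 21.8
side green [ 105  305   52   50 1444] [130.6 329.1] [39.6 39.6] 45.0
```

View pics/crops.png

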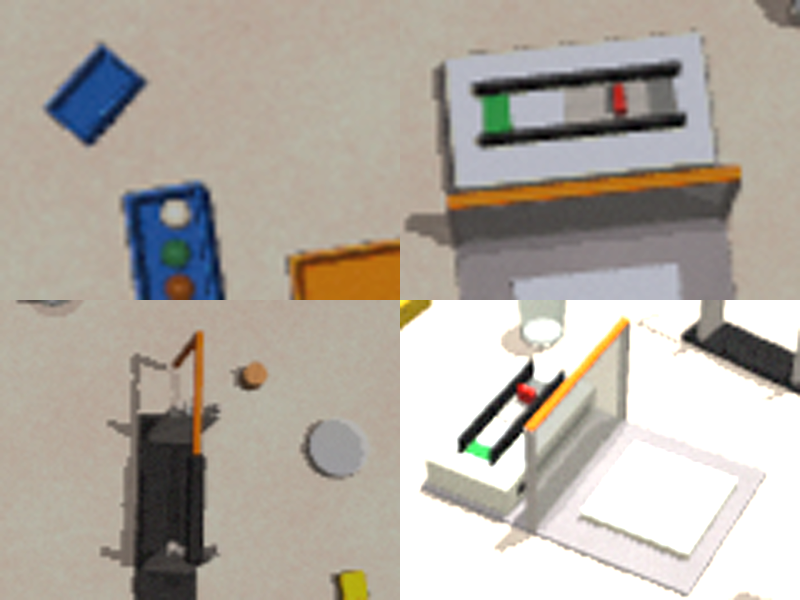

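The close crop shows the larger blue dish with white, green and amber beads (top px 154,200). The red paddle is at about top px (280,151), the green mark at (253,154), and the rod hangs at top px (368,145-205). Next, positions from calibrated rays.

```bash
cat > meas.py <<'E'
from h import *
np.set_printoptions(precision=4,suppress=True)
t=np.load("top0.npy");s=np.load("side0.npy")
def bc(m): 
    r=cv2.minAreaRect(np.argwhere(m)[:,::-1].astype(np.float32)); x=np.argwhere(m)[:,::-1]
    return (x.max(0)+x.min(0))/2, cv2.boxPoints(r)
def pick(m,uv):
    return min(blobs(m,6),key=lambda b:np.hypot(*(b[2]-uv)))[0]
for n,im,du,pu in(("top",t,(154,200),(277,208)),("side",s,(184,287),(265,209))):
    H=hsv(im);h,S,V=[H[...,i].astype(int) for i in range(3)]
    m=pick((h>100)&(h<125)&(S>110),du); m=cv2.morphologyEx(m.astype(np.uint8),cv2.MORPH_CLOSE,np.ones((9,9)))>0
    c,b=bc(m); print(n,"dish",c,ray(n,c,.016)); q=ray(n,b,.032); print(q[:,:2]); 
    e=np.diff(np.vstack([q,q[:1]]),axis=0)[:,:2]; print("edges",np.linalg.norm(e,axis=1),np.degrees(np.arctan2(e[:,1],e[:,0])))
    for nm,mm,u in(("amber",(h<14)&(S>120),0),("grn",(h>45)&(h<85)&(S>90),0),("wht",(S<90)&(V>90),0)):
        k=mm&m
        if k.sum(): print(nm,ray(n,np.argwhere(k)[:,::-1].mean(0)[None],.014))
    g=V; print("plate V",g[pu[1],pu[0]-60:pu[0]+60:4], S[pu[1],pu[0]-60:pu[0]+60:4])
    o=pick((h>5)&(h<22)&(S>150)&(V>70),(274,171) if n=="top" else (241,174))
    xy=np.argwhere(o)[:,::-1]; q=ray(n,xy,.144)[:,:2]
    mu=q.mean(0);d=np.linalg.svd(q-mu)[2][0]; pr=(q-mu)@d; print("screen mid",mu+d*(pr.max()+pr.min())/2,"len",np.ptp(pr),"dir",np.degrees(np.arctan2(*d[::-1])))
    r=pick(((h<6)|(h>174))&(S>130)&(V>60),(280,151) if n=="top" else (227,178)); print("red",np.argwhere(r)[:,::-1].mean(0),ray(n,np.argwhere(r)[:,::-1].mean(0),.062))
    gm=pick((h>45)&(h<80)&(S>120),(253,154) if n=="top" else (213,195)); print("green",ray(n,np.argwhere(gm)[:,::-1].mean(0),.047))
H=hsv(t)
for r in range(140,225,3): print(r,[tuple(int(v) for v in t[r,c]) for c in range(364,374)])
E
python3 meas.py
```

```text
top dish [154.5 200.5] [[0.5014 0.3407 0.016 ]]
[[0.5397 0.3718]
 [0.5468 0.3179]
 [0.4606 0.3036]
 [0.4536 0.357 ]]
edges [0.0544 0.0873 0.0539 0.0873] [ -82.4714 -170.5715   97.5078    9.7816]
amber [[0.4792 0.3368 0.014 ]]
grn [[0.5029 0.3402 0.014 ]]
wht [[0.5301 0.3419 0.014 ]]
plate V [120 122 123 122 123 123 123 121  91  90  89 130 130 129 131 131 130 131
 129 129  93  92  91 122 121 123 123 122 121 121] [34 27 31 27 35 39 29 32 14 11 11 16 18 14 19 19 18 18 16 16 16 14 14 36
 34 31 25 31 27 34]
screen mid [ 0.5684 -0.0546] len 0.19443877667950432 dir -84.8564882779911
red [279.7333 151.5333] [[ 0.6503 -0.0748  0.062 ]]
green [[0.6451 0.0128 0.047 ]]
side dish [184.  287.5] [[0.5016 0.3408 0.016 ]]
[[0.5307 0.3848]
 [0.5564 0.3228]
 [0.4574 0.308 ]
 [0.4365 0.369 ]]
edges [0.0672 0.1001 0.0646 0.0955] [ -67.4743 -171.4771  108.903     9.5116]
amber [[0.4799 0.3353 0.014 ]]
grn [[0.5027 0.3386 0.014 ]]
wht [[0.5236 0.3379 0.014 ]]
plate V [ 91 105 114 114 115 110 100 105 116 156 163 233 234 232 234 233 234 233
 233 234 233 160 161 227 227 231 230 231 230  42] [ 6 19 31 29 31 28
[... 4082 characters left out ...]
21, 24), (29, 26, 26), (44, 41, 40), (46, 43, 39), (76, 75, 69)]
215 [(47, 44, 42), (46, 42, 40), (46, 43, 42), (46, 41, 40), (55, 51, 49), (108, 106, 97), (116, 113, 104), (119, 118, 107), (120, 116, 107), (120, 115, 105)]
218 [(29, 26, 25), (25, 25, 25), (27, 25, 25), (24, 25, 26), (40, 39, 36), (111, 106, 96), (121, 116, 106), (121, 115, 106), (122, 115, 105), (122, 118, 108)]
221 [(31, 30, 29), (32, 30, 28), (30, 27, 28), (33, 31, 31), (43, 39, 36), (111, 104, 94), (121, 112, 103), (122, 113, 104), (122, 114, 106), (122, 114, 105)]
224 [(33, 31, 31), (32, 28, 30), (27, 28, 27), (33, 32, 33), (44, 42, 39), (112, 104, 95), (121, 111, 102), (121, 113, 104), (122, 114, 105), (120, 113, 104)]
```

```bash
cat > meas2.py <<'E'
from h import *
np.set_printoptions(precision=4,suppress=True)
t=np.load("top0.npy");s=np.load("side0.npy")
# plate
for n,im,u in(("top",t,(277,208)),("side",s,(265,209))):
    H=hsv(im);S,V=H[...,1].astype(int),H[...,2].astype(int)
    m=(V>112)&(S<24) if n=="top" else (V>200)&(S<9)
    k=min(blobs(m,300),key=lambda b:np.hypot(*(b[2]-u)))[0].astype(np.uint8)
    k=cv2.morphologyEx(k,cv2.MORPH_OPEN,np.ones((3,3)))
    xy=np.argwhere(k)[:,::-1];c=ray(n,xy,.016)[:,:2].astype(np.float32)
    r=cv2.minAreaRect(c);print(n,"plate",r, "mean",c.mean(0))
# rod bar in top: orangeness centroid per row
im=t.astype(float);w=np.clip((im[...,0]-im[...,2])-20,0,None)
pts=[]
for r in range(154,180):
    x=np.arange(366,373);ww=w[r,366:373];pts.append(((x*ww).sum()/ww.sum(),r))
pts=np.array(pts);q=ray("top",pts,.138)[:,:2]
l=np.polyfit(q[:,0],q[:,1],1);print("bar y(x):",l,"yaw",np.degrees(np.arctan(l[0])),"range x",q[0],q[-1],"res",np.std(q[:,1]-np.polyval(l,q[:,0])))
e=[]
for r in range(184,208):
    v=im[r,:,0];e.append((370.5+np.clip((118-v[371])/93,0,1)+np.clip((118-v[372])/93,0,1),r))
e=np.array(e);q=ray("top",e,.144)[:,:2];l2=np.polyfit(q[:,0],q[:,1],1);print("handle R edge",l2,"centre y at x .53",np.polyval(l2,.53)+.007,"bar there",np.polyval(l,.53))
print("V col 369",[int(v) for v in im[140:150,369,0]],[int(v) for v in im[178:184,369,0]],[int(v) for v in im[208:220,368,0]])
for r in(145,181-.5,213.5): print(r,ray("top",(369,r),.139),ray("top",(369,r),.144))
# dish long edges by fit of blue
E
python3 meas2.py
```

```text
top plate ((0.47433868050575256, -0.06248193979263306), (0.11814428120851517, 0.11911903321743011), 5.325024127960205) mean [ 0.4738 -0.0624]
side plate ((0.47478270530700684, -0.06567268073558807), (0.1196206659078598, 0.11988585442304611), 5.253681182861328) mean [ 0.4738 -0.0639]
bar y(x): [-0.0822 -0.297 ] yaw -4.701810418376432 range x [ 0.6183 -0.3479] [ 0.5397 -0.3416] res 0.00013493903803226613
handle R edge [-0.0758 -0.3072] centre y at x .53 -0.34039486382726813 bar there -0.340594390101051
V col 369 [122, 121, 120, 122, 120, 114, 115, 114, 115, 116] [124, 124, 124, 60, 28, 25] [29, 27, 26, 27, 30, 18, 30, 55, 48, 42, 40, 46]
145 [[ 0.6467 -0.3481  0.139 ]] [[ 0.6454 -0.347   0.144 ]]
180.5 [[ 0.5349 -0.3423  0.139 ]] [[ 0.5339 -0.3412  0.144 ]]
213.5 [[ 0.4335 -0.3371  0.139 ]] [[ 0.4329 -0.336   0.144 ]]
```

Measured so far:

| Thing | x (m) | y (m) | z (m) | Yaw |
|---|---|---|---|---|
| Dish | .5015 | .3407 | | ~9.3° |
| Plate | .474 | -.063 | | 5.2° |
| Screen middle | .568 | -.054 | | |
| Rod | .482 | -.337 | .135 | -4.6° |
| Paddle (lamp_unit axes) | | about -.028 | | |

Next I move above the dish.

```bash
cat > d.py <<'E'
import sys,json,numpy as np
from scipy.spatial.transform import Rotation as Ro
from cell import monitor
np.set_printoptions(precision=4,suppress=True)
def show():
    s=monitor.observe();print("t %.2f"%s["time"],"pos",s["tool_pos"],"rpy",np.degrees(s["tool_rot"]),"F",s["contact_force"],"T",s["torque"],"open",s["opening"],"q6 %.2f"%s["qpos"][5]);return s
def d(*targets):   # each x,y,z,yawdeg
    s=show();p=s["tool_pos"];R=Ro.from_euler("xyz",s["tool_rot"])
    for x,y,z,yaw in targets:
        T=Ro.from_euler("xyz",[np.pi,0,np.radians(yaw)])
        a=R.inv().apply(np.array([x,y,z])-p);w=np.degrees((R.inv()*T).as_rotvec())
        print(dict(zip(("x","y","z","wx","wy","wz"),[round(float(v),4) for v in a]+[round(float(v),2) for v in w])))
if __name__=="__main__": d(*json.loads(sys.argv[1])) if len(sys.argv)>1 else show()
E
python3 d.py "[[0.45,-0.15,0.23,9.3],[0.5015,0.3407,0.16,9.3]]"
```

```text
t 0.10 pos [ 0.1565 -0.5007  0.2261] rpy [-179.9212   -0.0109   17.3495] F [-0.8024 -0.2184 -0.1818] T [-0.0286  0.0337 -0.0741] open 0.09120344843235141 q6 -0.15
{'x': 0.3847, 'y': -0.2473, 'z': -0.0035, 'wx': -0.08, 'wy': -0.01, 'wz': 8.05}
{'x': 0.5802, 'y': -0.7002, 'z': 0.0672, 'wx': -0.08, 'wy': -0.01, 'wz': 8.05}
```

Request:
move_arm(deltas=[{"x": 0.385,"y": -0.247,"z": -0.004,"wz": 8,"hand": 1},{"x": 0.385,"y": -0.247,"z": -0.004,"wz": 8},{"x": 0.385,"y": -0.247,"z": -0.004,"wz": 8},{"x": 0.385,"y": -0.247,"z": -0.004,"wz": 8},{"x": 0.385,"y": -0.247,"z": -0.004,"wz": 8},{"x": 0.385,"y": -0.247,"z": -0.004,"wz": 8},{"x": 0.385,"y": -0.247,"z": -0.004,"wz": 8},{"x": 0.385,"y": -0.247,"z": -0.004,"wz": 8}])

```text
schema error: expected keys x, y, z, wx, wy, wz, hand
```

```bash
python3 d.py "[[0.5015,0.3407,0.16,9.3]]"
```

```text
t 0.10 pos [ 0.1565 -0.5007  0.2261] rpy [-179.9212   -0.0109   17.3495] F [-0.8024 -0.2184 -0.1818] T [-0.0286  0.0337 -0.0741] open 0.09120344843235141 q6 -0.15
{'x': 0.5802, 'y': -0.7002, 'z': 0.0672, 'wx': -0.08, 'wy': -0.01, 'wz': 8.05}
```

All keys are needed in every row.

Request:
move_arm(deltas=[{"x": 0.385,"y": -0.247,"z": -0.004,"wx": 0,"wy": 0,"wz": 8,"hand": 1},{"x": 0.385,"y": -0.247,"z": -0.004,"wx": 0,"wy": 0,"wz": 8,"hand": 1},{"x": 0.385,"y": -0.247,"z": -0.004,"wx": 0,"wy": 0,"wz": 8,"hand": 1},{"x": 0.385,"y": -0.247,"z": -0.004,"wx": 0,"wy": 0,"wz": 8,"hand": 1},{"x": 0.385,"y": -0.247,"z": -0.004,"wx": 0,"wy": 0,"wz": 8,"hand": 1},{"x": 0.385,"y": -0.247,"z": -0.004,"wx": 0,"wy": 0,"wz": 8,"hand": 1},{"x": 0.385,"y": -0.247,"z": -0.004,"wx": 0,"wy": 0,"wz": 8,"hand": 1},{"x": 0.385,"y": -0.247,"z": -0.004,"wx": 0,"wy": 0,"wz": 8,"hand": 1}])

```text
time: 1.1
tool_pos: [0.4518, -0.1476, 0.2304]
tool_rot: [-3.141, 0.0, 0.167]
contact_force: [-0.7, -0.3, -0.5]
opening: 0.0919
```

```bash
python3 d.py "[[0.5015,0.3407,0.16,9.3]]"
```

```text
t 1.10 pos [ 0.4518 -0.1476  0.2304] rpy [-179.9615    0.0042    9.5737] F [-0.6623 -0.3323 -0.4685] T [ 0.0091 -0.0328 -0.0103] open 0.09186510158515253 q6 0.93
{'x': 0.1302, 'y': -0.4732, 'z': 0.0707, 'wx': -0.04, 'wy': 0.0, 'wz': 0.27}
```

Request:
move_arm(deltas=[{"x": 0.13,"y": -0.473,"z": 0.07,"wx": 0,"wy": 0,"wz": 0.3,"hand": 1},{"x": 0.13,"y": -0.473,"z": 0.07,"wx": 0,"wy": 0,"wz": 0.3,"hand": 1},{"x": 0.13,"y": -0.473,"z": 0.07,"wx": 0,"wy": 0,"wz": 0.3,"hand": 1},{"x": 0.13,"y": -0.473,"z": 0.07,"wx": 0,"wy": 0,"wz": 0.3,"hand": 1},{"x": 0.13,"y": -0.473,"z": 0.07,"wx": 0,"wy": 0,"wz": 0.3,"hand": 1},{"x": 0.13,"y": -0.473,"z": 0.07,"wx": 0,"wy": 0,"wz": 0.3,"hand": 1},{"x": 0.13,"y": -0.473,"z": 0.07,"wx": 0,"wy": 0,"wz": 0.3,"hand": 1},{"x": 0.13,"y": -0.473,"z": 0.07,"wx": 0,"wy": 0,"wz": 0.3,"hand": 1}])

```text
time: 2.1
tool_pos: [0.5015, 0.3394, 0.1599]
tool_rot: [3.141, 0.001, 0.158]
contact_force: [0.5, -0.7, 0.3]
opening: 0.092
```

Request:
move_arm(deltas=[{"x": 0,"y": 0,"z": 0,"wx": 0,"wy": 0,"wz": 0,"hand": 1},{"x": 0,"y": 0,"z": 0,"wx": 0,"wy": 0,"wz": 0,"hand": 1}])

```text
time: 2.35
tool_pos: [0.5014, 0.3369, 0.1601]
tool_rot: [3.141, 0.001, 0.159]
contact_force: [-0.3, -0.7, -0.9]
opening: 0.0921
```

```bash
python3 d.py "[[0.5015,0.3407,0.006,9.3]]"
```

```text
t 2.35 pos [0.5014 0.3369 0.1601] rpy [179.9447   0.0791   9.0869] F [-0.2915 -0.7474 -0.9444] T [-0.0164 -0.0185  0.0649] open 0.09211582030848033 q6 1.88
{'x': 0.0009, 'y': -0.0039, 'z': 0.1541, 'wx': 0.06, 'wy': 0.08, 'wz': -0.21}
```

Request:
move_arm(deltas=[{"x": 0.001,"y": -0.004,"z": 0.05,"wx": 0,"wy": 0,"wz": -0.2,"hand": 1},{"x": 0.001,"y": -0.004,"z": 0.1,"wx": 0,"wy": 0,"wz": -0.2,"hand": 1},{"x": 0.001,"y": -0.004,"z": 0.135,"wx": 0,"wy": 0,"wz": -0.2,"hand": 1},{"x": 0.001,"y": -0.004,"z": 0.154,"wx": 0,"wy": 0,"wz": -0.2,"hand": 1},{"x": 0.001,"y": -0.004,"z": 0.154,"wx": 0,"wy": 0,"wz": -0.2,"hand": 1}])

```text
time: 2.98
tool_pos: [0.5017, 0.3394, 0.0057]
tool_rot: [3.14, 0.003, 0.159]
contact_force: [-0.2, 1.2, 0.7]
opening: 0.0914
```

Request:
move_arm(deltas=[{"x": 0,"y": 0,"z": 0,"wx": 0,"wy": 0,"wz": 0,"hand": 0},{"x": 0,"y": 0,"z": 0,"wx": 0,"wy": 0,"wz": 0,"hand": 0},{"x": 0,"y": 0,"z": 0,"wx": 0,"wy": 0,"wz": 0,"hand": 0},{"x": 0,"y": 0,"z": 0,"wx": 0,"wy": 0,"wz": 0,"hand": 0},{"x": 0,"y": 0,"z": 0,"wx": 0,"wy": 0,"wz": 0,"hand": 0},{"x": 0,"y": 0,"z": 0,"wx": 0,"wy": 0,"wz": 0,"hand": 0}], grip_force=15)

```text
time: 3.72
tool_pos: [0.5023, 0.3413, 0.007]
tool_rot: [3.141, -0.0, 0.162]
contact_force: [-0.7, -2.4, 3.6]
opening: 0.0517
```

```bash
python3 d.py; python3 -c "
from h import *
im=viewer.read_camera('top');cv2.imwrite('pics/g.png',cv2.resize(im[140:240,90:220,::-1],None,fx=5,fy=5,interpolation=2))"
```

```text
t 3.73 pos [0.5023 0.3413 0.007 ] rpy [179.987   -0.0154   9.2583] F [-0.6826 -2.3829  3.599 ] T [-0.2776  0.106   0.0136] open 0.05172007094389109 q6 1.88
```

View pics/g.png

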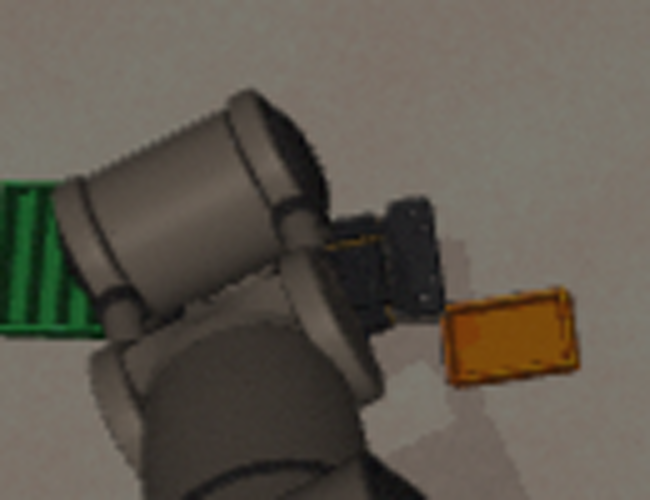

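The arm hides the dish in this view. The fingers stopped at 51.7 mm, the dish's width, so it is held. I lift it and carry it slowly.

```bash
python3 d.py "[[0.5023,0.3413,0.11,9.3],[0.4748,-0.0624,0.11,5.2]]"
```

```text
t 3.77 pos [0.5023 0.3413 0.007 ] rpy [179.9887  -0.0173   9.2584] F [-1.104  -0.9353  4.2516] T [-0.38    0.1183  0.0591] open 0.05152568831623354 q6 1.88
{'x': -0.0, 'y': 0.0, 'z': -0.103, 'wx': 0.01, 'wy': -0.02, 'wz': -0.04}
{'x': -0.0921, 'y': 0.3941, 'z': -0.103, 'wx': 0.01, 'wy': -0.02, 'wz': 4.06}
```

Request:
move_arm(deltas=[{"x": 0,"y": 0,"z": -0.006,"wx": 0,"wy": 0,"wz": 0,"hand": 0},{"x": 0,"y": 0,"z": -0.02,"wx": 0,"wy": 0,"wz": 0,"hand": 0},{"x": 0,"y": 0,"z": -0.04,"wx": 0,"wy": 0,"wz": 0,"hand": 0},{"x": 0,"y": 0,"z": -0.06,"wx": 0,"wy": 0,"wz": 0,"hand": 0},{"x": 0,"y": 0,"z": -0.08,"wx": 0,"wy": 0,"wz": 0,"hand": 0},{"x": 0,"y": 0,"z": -0.095,"wx": 0,"wy": 0,"wz": 0,"hand": 0},{"x": 0,"y": 0,"z": -0.103,"wx": 0,"wy": 0,"wz": 0,"hand": 0},{"x": 0,"y": 0,"z": -0.105,"wx": 0,"wy": 0,"wz": 0,"hand": 0}])

```text
time: 4.78
tool_pos: [0.5022, 0.3414, 0.112]
tool_rot: [-3.142, -0.0, 0.161]
contact_force: [0.3, 0.5, -1.2]
opening: 0.0518
```

```bash
python3 d.py "[[0.4748,-0.0624,0.11,5.2]]"
```

```text
t 4.78 pos [0.5022 0.3414 0.112 ] rpy [-179.9963   -0.0209    9.2486] F [ 0.3117  0.4867 -1.2268] T [ 0.0226  0.0121 -0.0631] open 0.05177027584574059 q6 1.88
{'x': -0.092, 'y': 0.3942, 'z': 0.002, 'wx': -0.0, 'wy': -0.02, 'wz': 4.05}
```

Request:
move_arm(deltas=[{"x": -0.001,"y": 0.006,"z": 0,"wx": 0,"wy": 0,"wz": 0,"hand": 0},{"x": -0.005,"y": 0.02,"z": 0,"wx": 0,"wy": 0,"wz": 0,"hand": 0},{"x": -0.01,"y": 0.042,"z": 0,"wx": 0,"wy": 0,"wz": 0,"hand": 0},{"x": -0.016,"y": 0.07,"z": 0,"wx": 0,"wy": 0,"wz": 0,"hand": 0},{"x": -0.023,"y": 0.1,"z": 0,"wx": 0,"wy": 0,"wz": 0,"hand": 0},{"x": -0.03,"y": 0.13,"z": 0,"wx": 0,"wy": 0,"wz": 0,"hand": 0},{"x": -0.037,"y": 0.16,"z": 0,"wx": 0,"wy": 0,"wz": 0,"hand": 0},{"x": -0.044,"y": 0.19,"z": 0,"wx": 0,"wy": 0,"wz": 0,"hand": 0}])

```text
time: 5.78
tool_pos: [0.4885, 0.1449, 0.1113]
tool_rot: [3.141, 0.001, 0.161]
contact_force: [-0.0, -0.6, -1.6]
opening: 0.0517
```

Request:
move_arm(deltas=[{"x": -0.007,"y": 0.03,"z": 0,"wx": 0,"wy": 0,"wz": 0.5,"hand": 0},{"x": -0.014,"y": 0.06,"z": 0,"wx": 0,"wy": 0,"wz": 1,"hand": 0},{"x": -0.021,"y": 0.09,"z": 0,"wx": 0,"wy": 0,"wz": 2,"hand": 0},{"x": -0.028,"y": 0.12,"z": 0,"wx": 0,"wy": 0,"wz": 3,"hand": 0},{"x": -0.035,"y": 0.15,"z": 0,"wx": 0,"wy": 0,"wz": 3.5,"hand": 0},{"x": -0.041,"y": 0.176,"z": 0,"wx": 0,"wy": 0,"wz": 4,"hand": 0},{"x": -0.045,"y": 0.194,"z": 0,"wx": 0,"wy": 0,"wz": 4,"hand": 0},{"x": -0.048,"y": 0.203,"z": 0,"wx": 0,"wy": 0,"wz": 4,"hand": 0}])

```text
time: 6.78
tool_pos: [0.4737, -0.0626, 0.1114]
tool_rot: [-3.142, 0.001, 0.09]
contact_force: [-0.6, -0.6, -0.5]
opening: 0.0518
```

Request:
move_arm(deltas=[{"x": 0,"y": 0,"z": 0,"wx": 0,"wy": 0,"wz": 0,"hand": 0},{"x": 0,"y": 0,"z": 0,"wx": 0,"wy": 0,"wz": 0,"hand": 0}])

```text
time: 7.02
tool_pos: [0.4743, -0.0608, 0.1116]
tool_rot: [-3.141, 0.0, 0.092]
contact_force: [0.8, -0.1, -2.3]
opening: 0.0519
```

```bash
python3 d.py "[[0.4748,-0.0624,0.0225,5.2]]"
```

```text
t 7.03 pos [ 0.4743 -0.0608  0.1116] rpy [-179.9892    0.0144    5.2688] F [ 0.8122 -0.111  -2.3406] T [ 0.094  -0.0253  0.005 ] open 0.051852320128262554 q6 1.19
{'x': 0.0003, 'y': 0.0016, 'z': 0.0891, 'wx': -0.01, 'wy': 0.01, 'wz': 0.07}
```

Request:
move_arm(deltas=[{"x": 0,"y": 0.0015,"z": 0.01,"wx": 0,"wy": 0,"wz": 0,"hand": 0},{"x": 0,"y": 0.0015,"z": 0.03,"wx": 0,"wy": 0,"wz": 0,"hand": 0},{"x": 0,"y": 0.0015,"z": 0.05,"wx": 0,"wy": 0,"wz": 0,"hand": 0},{"x": 0,"y": 0.0015,"z": 0.066,"wx": 0,"wy": 0,"wz": 0,"hand": 0},{"x": 0,"y": 0.0015,"z": 0.077,"wx": 0,"wy": 0,"wz": 0,"hand": 0},{"x": 0,"y": 0.0015,"z": 0.084,"wx": 0,"wy": 0,"wz": 0,"hand": 0},{"x": 0,"y": 0.0015,"z": 0.088,"wx": 0,"wy": 0,"wz": 0,"hand": 0},{"x": 0,"y": 0.0015,"z": 0.088,"wx": 0,"wy": 0,"wz": 0,"hand": 0}])

```text
time: 8.02
tool_pos: [0.4748, -0.0628, 0.0237]
tool_rot: [3.141, -0.0, 0.092]
contact_force: [0.5, -0.4, -0.2]
opening: 0.0518
```

```bash
python3 d.py "[[0.4748,-0.0624,0.023,5.2]]"
```

```text
t 8.03 pos [ 0.4748 -0.0628  0.0237] rpy [179.9928  -0.0051   5.2502] F [ 0.4826 -0.3505 -0.2254] T [ 0.07    0.0149 -0.0171] open 0.05181694477274089 q6 1.19
{'x': 0.0001, 'y': -0.0004, 'z': 0.0007, 'wx': 0.01, 'wy': -0.01, 'wz': 0.05}
```

Weight is now mostly off. I open slowly, wait, then rise.

Request:
move_arm(deltas=[{"x": 0,"y": 0,"z": 0.001,"wx": 0,"wy": 0,"wz": 0,"hand": 0},{"x": 0,"y": 0,"z": 0.001,"wx": 0,"wy": 0,"wz": 0,"hand": 0.6},{"x": 0,"y": 0,"z": 0.001,"wx": 0,"wy": 0,"wz": 0,"hand": 0.8},{"x": 0,"y": 0,"z": 0.001,"wx": 0,"wy": 0,"wz": 0,"hand": 1},{"x": 0,"y": 0,"z": 0.001,"wx": 0,"wy": 0,"wz": 0,"hand": 1},{"x": 0,"y": 0,"z": 0.001,"wx": 0,"wy": 0,"wz": 0,"hand": 1},{"x": 0,"y": 0,"z": -0.03,"wx": 0,"wy": 0,"wz": 0,"hand": 1},{"x": 0,"y": 0,"z": -0.08,"wx": 0,"wy": 0,"wz": 0,"hand": 1}])

```text
time: 9.02
tool_pos: [0.4735, -0.0625, 0.1034]
tool_rot: [-3.14, 0.004, 0.092]
contact_force: [0.8, -0.8, -0.3]
opening: 0.0914
```

```bash
python3 d.py "[[0.4748,-0.0624,0.24,5.2],[0.482,-0.3367,0.24,-4.6]]"
```

```text
t 9.03 pos [ 0.4735 -0.0625  0.1034] rpy [-179.9196    0.2143    5.2448] F [ 0.8462 -0.8357 -0.2795] T [-0.0195 -0.0708 -0.0052] open 0.0913691003621865 q6 1.19
{'x': 0.0007, 'y': -0.0002, 'z': -0.1366, 'wx': -0.08, 'wy': 0.21, 'wz': 0.04}
{'x': -0.0172, 'y': 0.2736, 'z': -0.1369, 'wx': -0.06, 'wy': 0.22, 'wz': 9.84}
```

Request:
move_arm(deltas=[{"x": 0,"y": 0,"z": -0.06,"wx": 0,"wy": 0,"wz": 0,"hand": 1},{"x": 0,"y": 0,"z": -0.12,"wx": 0,"wy": 0,"wz": 0,"hand": 1},{"x": -0.003,"y": 0.05,"z": -0.137,"wx": 0,"wy": 0,"wz": 2,"hand": 1},{"x": -0.007,"y": 0.11,"z": -0.137,"wx": 0,"wy": 0,"wz": 4,"hand": 1},{"x": -0.011,"y": 0.17,"z": -0.137,"wx": 0,"wy": 0,"wz": 6,"hand": 1},{"x": -0.015,"y": 0.23,"z": -0.137,"wx": 0,"wy": 0,"wz": 8,"hand": 1},{"x": -0.017,"y": 0.274,"z": -0.137,"wx": 0,"wy": 0,"wz": 9.8,"hand": 1},{"x": -0.017,"y": 0.274,"z": -0.137,"wx": 0,"wy": 0,"wz": 9.8,"hand": 1}])

```text
time: 10.02
tool_pos: [0.4821, -0.34, 0.2397]
tool_rot: [3.142, 0.001, -0.083]
contact_force: [-0.4, 1.2, 0.2]
opening: 0.0917
```

```bash
python3 -c "
from h import *
t=viewer.read_camera('top');s=viewer.read_camera('side')
np.save('top1.npy',t);np.save('side1.npy',s)
c=lambda im,x,y:cv2.resize(im[y:y+75,x:x+100,::-1],(400,300),interpolation=2)
o=np.vstack([np.hstack([c(t,228,130),c(t,320,140)]),np.hstack([c(s,190,150),c(s,255,105)])])
cv2.imwrite('pics/c2.png',np.clip(o*1.4,0,255).astype('uint8'))"; python3 d.py "[[0.482,-0.3367,0.116,-4.6]]"
```

```text
t 10.12 pos [ 0.4825 -0.3369  0.2402] rpy [-179.939     0.0498   -4.579 ] F [0.5408 0.3091 0.2059] T [0.0205 0.0145 0.0251] open 0.09182428682081971 q6 0.91
{'x': -0.0004, 'y': -0.0, 'z': 0.1242, 'wx': -0.06, 'wy': 0.05, 'wz': 0.02}
```

View pics/c2.png

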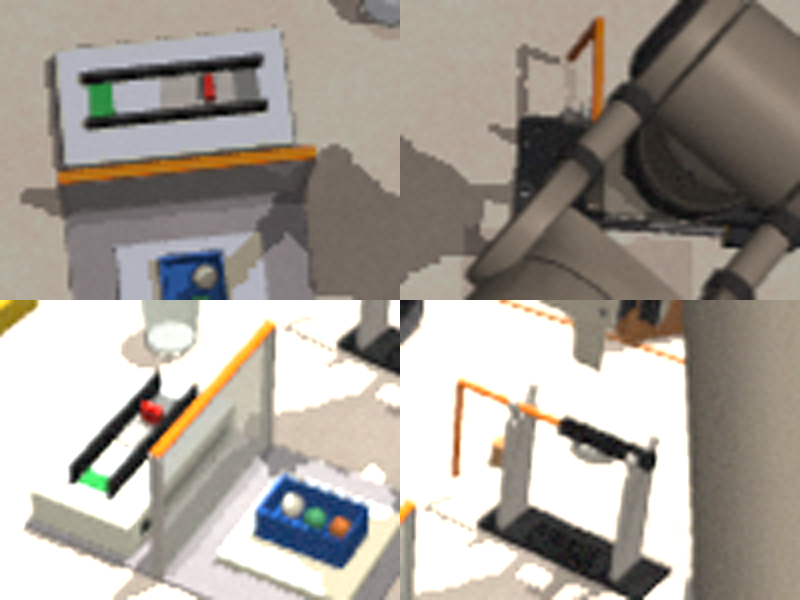

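The dish stands on the plate with all three beads inside (bottom left crop, about px 310,520), and the rod hangs undisturbed with the gripper above it. I check the dish position and the rod estimate numerically.

Run:
```python
from h import *
s=np.load('side1.npy');H=hsv(s);h,S=H[...,0].astype(int),H[...,1].astype(int)
m=(h>100)&(h<125)&(S>110);u=proj("side",[[.474,-.063,.03]])[0]
k=min(blobs(m,100),key=lambda b:np.hypot(*(b[2]-u)))[0];x=np.argwhere(k)[:,::-1];print("dish",ray("side",(x.max(0)+x.min(0))/2,.032))
a=np.radians(-4.6);o=np.array([.482,-.3367,.135]);f=lambda x,z:o+[x*np.cos(a),x*np.sin(a),z]
for x,z in((169,4),(165,-114),(50,9),(-50,9)):
    p=proj("side",f(x/1e3,z/1e3))[0];print(x,z,p.round(1),"crop",((p-[255,105])*4+[400,300]).round())
```

```text
dish [[ 0.47408418 -0.06260538  0.032     ]]
169 4 [268.6 124.1] crop [454. 376.]
165 -114 [268.1 149.6] crop [452. 478.]
50 9 [294.7 134. ] crop [559. 416.]
-50 9 [318.1 143.9] crop [653. 455.]
```

Request:
move_arm(deltas=[{"x": 0,"y": 0,"z": 0.05,"wx": 0,"wy": 0,"wz": 0,"hand": 1},{"x": 0,"y": 0,"z": 0.08,"wx": 0,"wy": 0,"wz": 0,"hand": 0.6},{"x": 0,"y": 0,"z": 0.1,"wx": 0,"wy": 0,"wz": 0,"hand": 0.5},{"x": 0,"y": 0,"z": 0.115,"wx": 0,"wy": 0,"wz": 0,"hand": 0.5},{"x": 0,"y": 0,"z": 0.124,"wx": 0,"wy": 0,"wz": 0,"hand": 0.5},{"x": 0,"y": 0,"z": 0.124,"wx": 0,"wy": 0,"wz": 0,"hand": 0.5}])

```text
time: 10.88
tool_pos: [0.4829, -0.3368, 0.1166]
tool_rot: [-3.141, 0.0, -0.079]
contact_force: [0.4, 0.3, 0.4]
opening: 0.0483
```

```bash
python3 d.py "[[0.482,-0.3367,0.116,-4.6]]"
```

```text
t 10.88 pos [ 0.4829 -0.3368  0.1166] rpy [-179.9874    0.0205   -4.5201] F [0.389  0.2689 0.4258] T [ 0.0232  0.0182 -0.0265] open 0.048311151369981986 q6 0.91
{'x': -0.0009, 'y': 0.0, 'z': 0.0006, 'wx': -0.01, 'wy': 0.02, 'wz': 0.08}
```

Both agree. Gripping the rod.

Request:
move_arm(deltas=[{"x": 0,"y": 0,"z": 0,"wx": 0,"wy": 0,"wz": 0,"hand": 0},{"x": 0,"y": 0,"z": 0,"wx": 0,"wy": 0,"wz": 0,"hand": 0},{"x": 0,"y": 0,"z": 0,"wx": 0,"wy": 0,"wz": 0,"hand": 0},{"x": 0,"y": 0,"z": 0,"wx": 0,"wy": 0,"wz": 0,"hand": 0},{"x": 0,"y": 0,"z": 0,"wx": 0,"wy": 0,"wz": 0,"hand": 0},{"x": 0,"y": 0,"z": 0,"wx": 0,"wy": 0,"wz": 0,"hand": 0},{"x": 0,"y": 0,"z": 0,"wx": 0,"wy": 0,"wz": 0,"hand": 0}], grip_force=50)

```text
time: 11.75
tool_pos: [0.4829, -0.3374, 0.117]
tool_rot: [3.141, -0.0, -0.079]
contact_force: [-0.8, -1.1, 3.9]
opening: 0.0137
```

```bash
python3 d.py
```

```text
t 11.75 pos [ 0.4829 -0.3374  0.117 ] rpy [179.9653  -0.0203  -4.545 ] F [-0.8377 -1.0999  3.8876] T [-0.1028  0.1352  0.0416] open 0.013712617707556359 q6 0.91
```

Request:
move_arm(deltas=[{"x": 0,"y": 0,"z": -0.005,"wx": 0,"wy": 0,"wz": 0,"hand": 0},{"x": 0,"y": 0,"z": -0.015,"wx": 0,"wy": 0,"wz": 0,"hand": 0},{"x": 0,"y": 0,"z": -0.04,"wx": 0,"wy": 0,"wz": 0,"hand": 0},{"x": 0,"y": 0,"z": -0.07,"wx": 0,"wy": 0,"wz": 0,"hand": 0},{"x": 0,"y": 0,"z": -0.1,"wx": 0,"wy": 0,"wz": 0,"hand": 0},{"x": 0,"y": 0,"z": -0.13,"wx": 0,"wy": 0,"wz": 0,"hand": 0},{"x": 0,"y": 0,"z": -0.15,"wx": 0,"wy": 0,"wz": 0,"hand": 0},{"x": 0,"y": 0,"z": -0.15,"wx": 0,"wy": 0,"wz": 0,"hand": 0}])

```text
time: 12.75
tool_pos: [0.4834, -0.3375, 0.2687]
tool_rot: [3.139, -0.003, -0.079]
contact_force: [-0.2, -0.6, -2.0]
opening: 0.0136
```

The rod is held (opening 13.7 mm). I check the tip by triangulation, then go over the channel.

```bash
cat > tip.py <<'E'
from h import *
from cell import monitor
from scipy.spatial.transform import Rotation as Ro
np.set_printoptions(precision=4,suppress=True)
st=monitor.observe();R=Ro.from_euler("xyz",st["tool_rot"])
pred=lambda x,z:st["tool_pos"]+R.apply([x-.0009,0,-.018-z])
I={n:viewer.read_camera(n) for n in("top","side")}
for n in I: np.save(n+"L.npy",I[n])
M={}
for n in I:
    H=hsv(I[n]);h,S,V=[H[...,i].astype(int) for i in range(3)]
    m=(h>3)&(h<22)&(S>150)&(V>35)
    c=proj(n,[pred(.165,-.05)])[0]
    k=min(blobs(m,20),key=lambda b:np.abs(np.argwhere(b[0])[:,::-1]-c).sum(1).min())[0]
    M[n]=np.argwhere(k)[:,::-1]
    print(n,"pred bend",proj(n,[pred(.165,0)])[0],"pred tip(z+4)",proj(n,[pred(.165,-.110)])[0])
    x=M[n];print(" blob bbox",x.min(0),x.max(0))
    b=x[x[:,1]>=x[:,1].max()-1].mean(0) if n=="side" else x[x[:,0]<=x[:,0].min()+1].mean(0)
    print(" low end",b)
print("pred tip world",pred(.165,-.114))
E
python3 tip.py; python3 d.py "[[0.4888,-0.1133,0.268,5.1]]"
```

```text
top pred bend [381.0009 130.6257] pred tip(z+4) [372.535  141.4156]
 blob bbox [372 130] [381 149]
 low end [372.6667 140.6667]
side pred bend [271.4174  88.9462] pred tip(z+4) [269.8948 115.6381]
 blob bbox [272  89] [289  96]
 low end [287.5     95.3333]
pred tip world [ 0.6472 -0.3508  0.1732]
t 12.85 pos [ 0.4826 -0.3369  0.2661] rpy [-179.9676    0.0458   -4.5502] F [-0.2137  0.1238 -1.8784] T [0.0469 0.0446 0.0583] open 0.013383384471231939 q6 0.91
{'x': -0.0115, 'y': -0.2234, 'z': -0.0018, 'wx': -0.04, 'wy': 0.04, 'wz': -9.65}
```

Request:
move_arm(deltas=[{"x": -0.001,"y": -0.02,"z": -0.004,"wx": 0,"wy": 0,"wz": -1,"hand": 0},{"x": -0.003,"y": -0.055,"z": -0.004,"wx": 0,"wy": 0,"wz": -2.5,"hand": 0},{"x": -0.005,"y": -0.095,"z": -0.004,"wx": 0,"wy": 0,"wz": -4,"hand": 0},{"x": -0.007,"y": -0.135,"z": -0.004,"wx": 0,"wy": 0,"wz": -6,"hand": 0},{"x": -0.009,"y": -0.175,"z": -0.004,"wx": 0,"wy": 0,"wz": -8,"hand": 0},{"x": -0.011,"y": -0.207,"z": -0.004,"wx": 0,"wy": 0,"wz": -9.6,"hand": 0},{"x": -0.0115,"y": -0.223,"z": -0.004,"wx": 0,"wy": 0,"wz": -9.6,"hand": 0},{"x": -0.0115,"y": -0.223,"z": -0.004,"wx": 0,"wy": 0,"wz": -9.6,"hand": 0}])

```text
time: 13.85
tool_pos: [0.4889, -0.113, 0.2706]
tool_rot: [3.141, 0.0, 0.09]
contact_force: [0.0, -0.6, -1.8]
opening: 0.0138
```

Request:
move_arm(deltas=[{"x": 0,"y": 0,"z": 0,"wx": 0,"wy": 0,"wz": 0,"hand": 0},{"x": 0,"y": 0,"z": 0,"wx": 0,"wy": 0,"wz": 0,"hand": 0}])

```text
time: 14.1
tool_pos: [0.489, -0.1149, 0.2705]
tool_rot: [3.141, 0.0, 0.087]
contact_force: [0.1, 0.2, -0.6]
opening: 0.0135
```

```bash
python3 tip.py; python3 d.py "[[0.4888,-0.1133,0.152,5.1]]"; python3 -c "
from h import *
t=np.load('topL.npy');s=np.load('sideL.npy')
c=lambda im,x,y:cv2.resize(im[y:y+90,x:x+90,::-1],(400,400),interpolation=2)
cv2.imwrite('pics/c3.png',np.clip(np.hstack([c(t,235,105),c(s,185,105)])*1.4,0,255).astype('uint8'))"
```

```text
top pred bend [291.4853 129.9059] pred tip(z+4) [289.5073 140.8334]
 blob bbox [242 171] [262 175]
 low end [242.6 173.8]
side pred bend [229.6869 118.5435] pred tip(z+4) [230.3214 146.7589]
 blob bbox [229 117] [252 146]
 low end [230.5 145.5]
pred tip world [ 0.6525 -0.1008  0.1744]
t 14.20 pos [ 0.489  -0.1148  0.2705] rpy [179.9969   0.0132   4.9728] F [ 0.8814 -0.5043 -1.2834] T [0.0221 0.0383 0.0244] open 0.013777262664580044 q6 1.10
{'x': -0.0001, 'y': -0.0015, 'z': 0.1185, 'wx': 0.0, 'wy': 0.01, 'wz': -0.13}
```

View pics/c3.png

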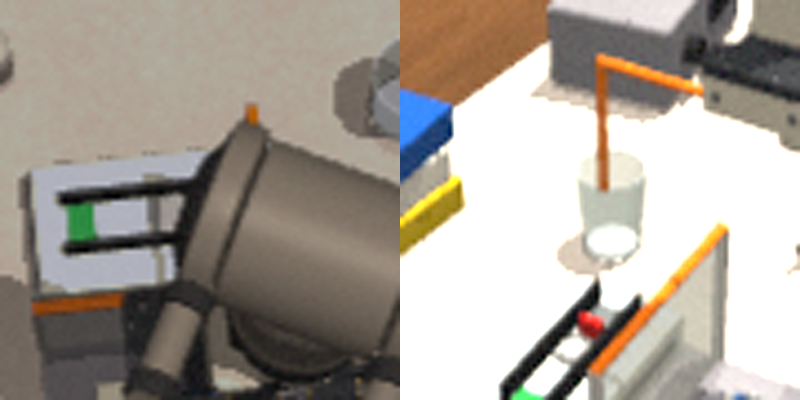

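The rod tip hangs free behind the screen (side crop px 603,185), matching the prediction. I lower it into the channel on the grey side of the paddle.

Request:
move_arm(deltas=[{"x": 0,"y": 0,"z": 0.015,"wx": 0,"wy": 0,"wz": 0,"hand": 0},{"x": 0,"y": 0,"z": 0.035,"wx": 0,"wy": 0,"wz": 0,"hand": 0},{"x": 0,"y": 0,"z": 0.06,"wx": 0,"wy": 0,"wz": 0,"hand": 0},{"x": 0,"y": 0,"z": 0.08,"wx": 0,"wy": 0,"wz": 0,"hand": 0},{"x": 0,"y": 0,"z": 0.095,"wx": 0,"wy": 0,"wz": 0,"hand": 0},{"x": 0,"y": 0,"z": 0.1,"wx": 0,"wy": 0,"wz": 0,"hand": 0},{"x": 0,"y": 0,"z": 0.1,"wx": 0,"wy": 0,"wz": 0,"hand": 0}])

```text
time: 15.08
tool_pos: [0.4891, -0.1143, 0.1707]
tool_rot: [3.142, 0.0, 0.088]
contact_force: [0.3, 0.9, -1.0]
opening: 0.014
```

```bash
python3 tip.py; python3 d.py "[[0.4888,-0.1133,0.152,5.1]]"; python3 -c "
from h import *
s=np.load('sideL.npy')
cv2.imwrite('pics/c4.png',cv2.resize(s[130:205,195:285,::-1],(720,600),interpolation=2))"
```

```text
top pred bend [289.3925 139.8444] pred tip(z+4) [287.6774 149.4046]
 blob bbox [242 170] [273 175]
 low end [242.75 174.  ]
side pred bend [230.088  144.3578] pred tip(z+4) [230.6649 169.9039]
 blob bbox [230 144] [250 170]
 low end [230.3333 169.3333]
pred tip world [ 0.6526 -0.0999  0.0747]
t 15.18 pos [ 0.4895 -0.1143  0.1714] rpy [179.9623  -0.0656   5.0352] F [-0.0194  0.6143 -1.5188] T [ 0.0165  0.0628 -0.0877] open 0.013781438129002588 q6 1.10
{'x': -0.0006, 'y': -0.001, 'z': 0.0194, 'wx': 0.04, 'wy': -0.07, 'wz': -0.06}
```

View pics/c4.png

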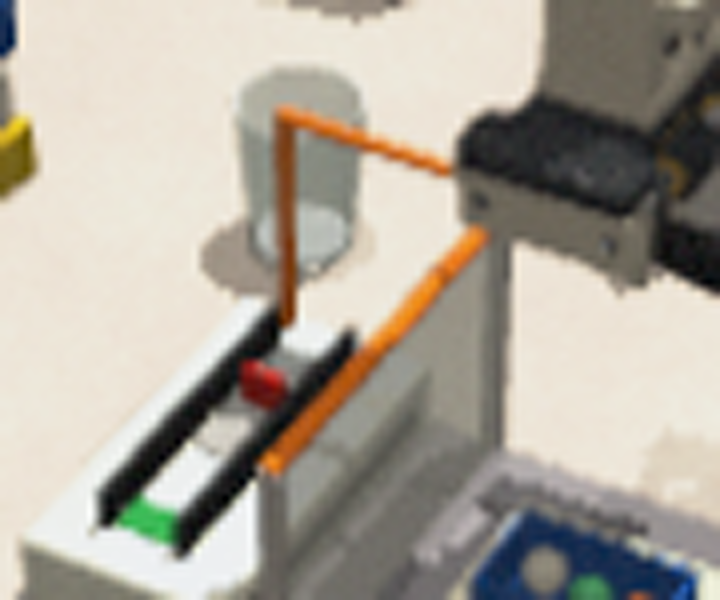

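The tip (px 288,322) is above the channel between the walls, on the grey side of the red paddle (px 265,385). Lowering the last 19 mm.

Request:
move_arm(deltas=[{"x": -0.0005,"y": 0,"z": 0.005,"wx": 0,"wy": 0,"wz": 0,"hand": 0},{"x": -0.0005,"y": 0,"z": 0.011,"wx": 0,"wy": 0,"wz": 0,"hand": 0},{"x": -0.0005,"y": 0,"z": 0.016,"wx": 0,"wy": 0,"wz": 0,"hand": 0},{"x": -0.0005,"y": 0,"z": 0.019,"wx": 0,"wy": 0,"wz": 0,"hand": 0},{"x": -0.0005,"y": 0,"z": 0.019,"wx": 0,"wy": 0,"wz": 0,"hand": 0},{"x": -0.0005,"y": 0,"z": 0.019,"wx": 0,"wy": 0,"wz": 0,"hand": 0}])

```text
time: 15.92
tool_pos: [0.4887, -0.1141, 0.1518]
tool_rot: [3.141, -0.0, 0.088]
contact_force: [0.4, 0.1, -1.3]
opening: 0.0137
```

```bash
for i in 1 2 3; do python3 tip.py | tail -1; python3 d.py; done
```

```text
pred tip world [ 0.6522 -0.0997  0.0559]
t 16.02 pos [ 0.4887 -0.1141  0.1519] rpy [179.9853  -0.0223   5.046 ] F [ 0.8786  0.1108 -0.478 ] T [0.0632 0.039  0.0169] open 0.01335349038402389 q6 1.10
pred tip world [ 0.6522 -0.0997  0.056 ]
t 16.12 pos [ 0.4887 -0.1141  0.1518] rpy [179.9867  -0.0156   5.0491] F [-0.278  -0.2212 -0.6133] T [-0.0315 -0.0007  0.0156] open 0.013603832918367283 q6 1.10
pred tip world [ 0.6521 -0.0997  0.0559]
t 16.23 pos [ 0.4886 -0.114   0.1518] rpy [179.9904  -0.0112   5.0515] F [-0.1983  0.4445 -1.4056] T [0.0033 0.0641 0.0078] open 0.013475448270008203 q6 1.10
```

Request:
move_arm(deltas=[{"x": 0,"y": -0.004,"z": 0,"wx": 0,"wy": 0,"wz": 0,"hand": 0},{"x": 0,"y": -0.008,"z": 0,"wx": 0,"wy": 0,"wz": 0,"hand": 0},{"x": 0,"y": -0.012,"z": 0,"wx": 0,"wy": 0,"wz": 0,"hand": 0},{"x": 0,"y": -0.016,"z": 0,"wx": 0,"wy": 0,"wz": 0,"hand": 0},{"x": 0,"y": -0.02,"z": 0,"wx": 0,"wy": 0,"wz": 0,"hand": 0},{"x": 0,"y": -0.024,"z": 0,"wx": 0,"wy": 0,"wz": 0,"hand": 0},{"x": 0,"y": -0.027,"z": 0,"wx": 0,"wy": 0,"wz": 0,"hand": 0},{"x": 0,"y": -0.03,"z": 0,"wx": 0,"wy": 0,"wz": 0,"hand": 0}])

```text
time: 17.23
tool_pos: [0.4859, -0.084, 0.1517]
tool_rot: [3.141, -0.0, 0.088]
contact_force: [-0.9, -1.1, -1.3]
opening: 0.0134
```

Run:
```python
from cell import viewer
import subprocess
from d import show
show(); im=viewer.read_camera("side"); show()
from h import *
H=hsv(im);h,S,V=[H[...,i].astype(int) for i in range(3)]
k=blobs(((h<6)|(h>174))&(S>130)&(V>60),4)
print([ (b[2].round(1),ray("side",b[2],.062)[0]) for b in k if 190<b[2][0]<250 and 150<b[2][1]<210])
```

```text
t 17.23 pos [ 0.4859 -0.084   0.1517] rpy [179.9901  -0.0028   5.0467] F [-0.8592 -1.0826 -1.2929] T [-0.3548  0.054  -0.2128] open 0.013437086791845038 q6 1.16
t 17.27 pos [ 0.4859 -0.0837  0.1517] rpy [-179.9956   -0.0009    5.0536] F [-0.5644 -0.878  -1.3004] T [-0.1213  0.0664 -0.1936] open 0.013627568653496331 q6 1.16
[(array([225.4, 179.5]), array([ 0.649 , -0.0624,  0.062 ]))]
```

Contact made: the paddle moved about 13 mm and friction is about 1 N (Tz about -0.2). Continuing in small steps.

Request:
move_arm(deltas=[{"x": 0,"y": -0.0015,"z": 0,"wx": 0,"wy": 0,"wz": 0,"hand": 0},{"x": 0,"y": -0.003,"z": 0,"wx": 0,"wy": 0,"wz": 0,"hand": 0},{"x": 0,"y": -0.0045,"z": 0,"wx": 0,"wy": 0,"wz": 0,"hand": 0},{"x": 0,"y": -0.006,"z": 0,"wx": 0,"wy": 0,"wz": 0,"hand": 0},{"x": 0,"y": -0.0075,"z": 0,"wx": 0,"wy": 0,"wz": 0,"hand": 0}])

```text
time: 17.9
tool_pos: [0.4853, -0.0766, 0.1517]
tool_rot: [3.141, 0.0, 0.088]
contact_force: [-1.0, -1.3, -1.5]
opening: 0.0135
```

```bash
python3 d.py
```

```text
t 17.90 pos [ 0.4853 -0.0766  0.1517] rpy [179.9932   0.0004   5.0479] F [-1.009  -1.2521 -1.5334] T [-0.2604  0.0623 -0.1124] open 0.013481831466844252 q6 1.17
```

Request:
move_arm(deltas=[{"x": 0,"y": -0.001,"z": 0,"wx": 0,"wy": 0,"wz": 0,"hand": 0},{"x": 0,"y": -0.002,"z": 0,"wx": 0,"wy": 0,"wz": 0,"hand": 0}])

```text
time: 18.15
tool_pos: [0.4851, -0.0746, 0.1517]
tool_rot: [3.141, 0.0, 0.088]
contact_force: [-0.0, -1.9, -0.6]
opening: 0.0136
```

```bash
python3 d.py
```

```text
t 18.15 pos [ 0.4851 -0.0746  0.1517] rpy [179.9936   0.0007   5.0488] F [-0.0397 -1.8938 -0.6294] T [-0.3022  0.0859 -0.2083] open 0.01359170992208762 q6 1.17
```

Request:
move_arm(deltas=[{"x": 0,"y": -0.001,"z": 0,"wx": 0,"wy": 0,"wz": 0,"hand": 0},{"x": 0,"y": -0.002,"z": 0,"wx": 0,"wy": 0,"wz": 0,"hand": 0}])

```text
time: 18.4
tool_pos: [0.4849, -0.0726, 0.1517]
tool_rot: [3.142, -0.0, 0.088]
contact_force: [0.4, -0.1, -1.9]
opening: 0.0134
```

```bash
python3 d.py
```

```text
t 18.40 pos [ 0.4849 -0.0726  0.1517] rpy [179.9955  -0.0012   5.0458] F [ 0.3829 -0.114  -1.8565] T [-0.2913  0.0832 -0.1877] open 0.013440581020981402 q6 1.18
```

Request:
move_arm(deltas=[{"x": 0,"y": -0.0008,"z": 0,"wx": 0,"wy": 0,"wz": 0,"hand": 0},{"x": 0,"y": -0.0015,"z": 0,"wx": 0,"wy": 0,"wz": 0,"hand": 0}])

```text
time: 18.65
tool_pos: [0.4848, -0.0712, 0.1517]
tool_rot: [3.141, 0.0, 0.088]
contact_force: [-1.5, -1.4, -0.4]
opening: 0.0136
```

```bash
python3 d.py
```

```text
t 18.65 pos [ 0.4848 -0.0712  0.1517] rpy [179.9907   0.0012   5.0494] F [-1.4708 -1.3969 -0.4205] T [-0.3449  0.1301 -0.1968] open 0.013551728074933198 q6 1.18
```

Request:
move_arm(deltas=[{"x": 0,"y": -0.0008,"z": 0,"wx": 0,"wy": 0,"wz": 0,"hand": 0},{"x": 0,"y": -0.0015,"z": 0,"wx": 0,"wy": 0,"wz": 0,"hand": 0}])

```text
time: 18.9
tool_pos: [0.4847, -0.0699, 0.1517]
tool_rot: [3.141, -0.0, 0.088]
contact_force: [-0.6, -2.5, -1.0]
opening: 0.0135
```

```bash
python3 d.py
```

```text
t 18.90 pos [ 0.4847 -0.0699  0.1517] rpy [179.9734  -0.0075   5.0355] F [-0.5921 -2.5453 -0.9618] T [-0.6364  0.0856 -0.3738] open 0.013533753498902385 q6 1.18
```

Request:
move_arm(deltas=[{"x": 0,"y": -0.0005,"z": 0,"wx": 0,"wy": 0,"wz": 0,"hand": 0},{"x": 0,"y": -0.001,"z": 0,"wx": 0,"wy": 0,"wz": 0,"hand": 0}])

```text
time: 19.15
tool_pos: [0.4846, -0.0689, 0.1518]
tool_rot: [3.141, -0.0, 0.088]
contact_force: [-0.4, -3.2, -1.1]
opening: 0.0134
```

```bash
python3 d.py
```

```text
t 19.15 pos [ 0.4846 -0.0689  0.1518] rpy [179.9728  -0.0107   5.0355] F [-0.3591 -3.2285 -1.1148] T [-0.8054  0.0657 -0.4478] open 0.01342614565927747 q6 1.19
```

The stop is reached (about 3 N). A little more, then hold.

Request:
move_arm(deltas=[{"x": 0,"y": -0.0005,"z": 0,"wx": 0,"wy": 0,"wz": 0,"hand": 0},{"x": 0,"y": -0.001,"z": 0,"wx": 0,"wy": 0,"wz": 0,"hand": 0},{"x": 0,"y": -0.001,"z": 0,"wx": 0,"wy": 0,"wz": 0,"hand": 0}])

```text
time: 19.52
tool_pos: [0.4846, -0.0678, 0.1518]
tool_rot: [3.141, -0.0, 0.088]
contact_force: [-0.9, -3.7, -0.7]
opening: 0.0137
```

```bash
python3 d.py
```

```text
t 19.52 pos [ 0.4846 -0.0678  0.1518] rpy [179.9821  -0.0137   5.0468] F [-0.9385 -3.7039 -0.668 ] T [-0.9798  0.0169 -0.6222] open 0.013670021183741847 q6 1.19
```

Request:
move_arm(deltas=[{"x": 0,"y": 0,"z": 0,"wx": 0,"wy": 0,"wz": 0,"hand": 0},{"x": 0,"y": 0,"z": 0,"wx": 0,"wy": 0,"wz": 0,"hand": 0},{"x": 0,"y": 0,"z": 0,"wx": 0,"wy": 0,"wz": 0,"hand": 0},{"x": 0,"y": 0,"z": 0,"wx": 0,"wy": 0,"wz": 0,"hand": 0}])

```text
time: 20.02
tool_pos: [0.4845, -0.0677, 0.1517]
tool_rot: [3.141, -0.0, 0.088]
contact_force: [-1.3, -4.4, -1.2]
opening: 0.0137
```

```bash
python3 d.py
```

```text
t 20.02 pos [ 0.4845 -0.0677  0.1517] rpy [179.9931  -0.0027   5.0493] F [-1.2781 -4.3631 -1.2445] T [-0.9273  0.0104 -0.5792] open 0.013709065741523838 q6 1.19
```

Request:
move_arm(deltas=[{"x": 0,"y": 0,"z": 0,"wx": 0,"wy": 0,"wz": 0,"hand": 0},{"x": 0,"y": 0,"z": 0,"wx": 0,"wy": 0,"wz": 0,"hand": 0},{"x": 0,"y": 0,"z": 0,"wx": 0,"wy": 0,"wz": 0,"hand": 0},{"x": 0,"y": 0,"z": 0,"wx": 0,"wy": 0,"wz": 0,"hand": 0},{"x": 0,"y": 0,"z": 0,"wx": 0,"wy": 0,"wz": 0,"hand": 0}])

```text
time: 20.65
tool_pos: [0.4845, -0.0677, 0.1517]
tool_rot: [3.141, -0.0, 0.088]
contact_force: [-0.2, -3.5, -0.8]
opening: 0.0137
```

Run:
```python
from d import show
show()
from h import *
im=viewer.read_camera("side"); np.save("sideP.npy",im); show()
H=hsv(im);h,S,V=[H[...,i].astype(int) for i in range(3)]
k=blobs(((h<6)|(h>174))&(S>130)&(V>60),4)
print([ (b[2].round(1),ray("side",b[2],.062)[0]) for b in k if 190<b[2][0]<250 and 150<b[2][1]<210])
cv2.imwrite('pics/c5.png',cv2.resize(im[130:205,195:285,::-1],(720,600),interpolation=2))
```

```text
t 20.65 pos [ 0.4845 -0.0677  0.1517] rpy [179.9937  -0.0029   5.0483] F [-0.1593 -3.5115 -0.7927] T [-0.9466 -0.0325 -0.5938] open 0.013704666691988629 q6 1.19
t 20.70 pos [ 0.4845 -0.0678  0.1517] rpy [179.9924  -0.0018   5.0467] F [-0.4769 -4.6231 -0.1408] T [-0.9629  0.0495 -0.6261] open 0.013604356548634507 q6 1.19
[(array([223.6, 181.6]), array([ 0.6476, -0.0497,  0.062 ]))]
```

View pics/c5.png

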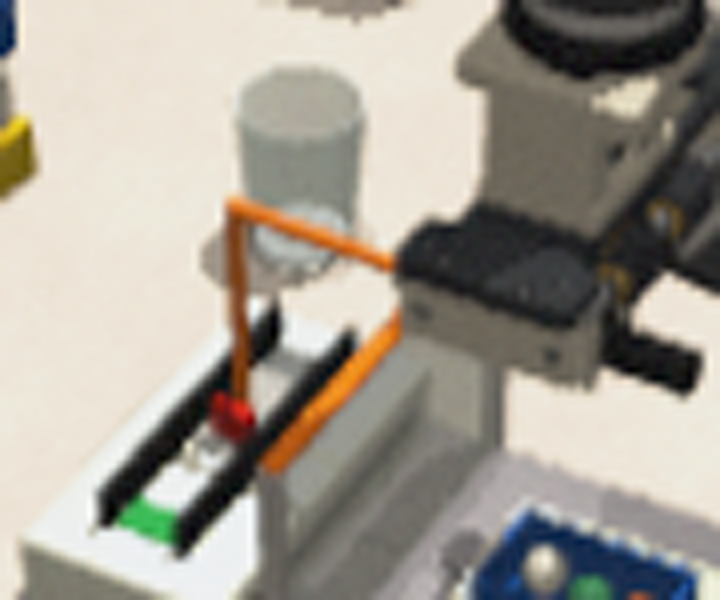

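The paddle (px 233,418) was pressed towards the green end with a steady 3.6-4.4 N for over a second and no longer moves. I back off and lift.

Request:
move_arm(deltas=[{"x": 0,"y": 0.003,"z": 0,"wx": 0,"wy": 0,"wz": 0,"hand": 0},{"x": 0,"y": 0.008,"z": 0,"wx": 0,"wy": 0,"wz": 0,"hand": 0},{"x": 0,"y": 0.012,"z": 0,"wx": 0,"wy": 0,"wz": 0,"hand": 0},{"x": 0,"y": 0.012,"z": -0.01,"wx": 0,"wy": 0,"wz": 0,"hand": 0},{"x": 0,"y": 0.012,"z": -0.04,"wx": 0,"wy": 0,"wz": 0,"hand": 0},{"x": 0,"y": 0.012,"z": -0.08,"wx": 0,"wy": 0,"wz": 0,"hand": 0},{"x": 0,"y": 0.012,"z": -0.115,"wx": 0,"wy": 0,"wz": 0,"hand": 0},{"x": 0,"y": 0.012,"z": -0.12,"wx": 0,"wy": 0,"wz": 0,"hand": 0}])

```text
time: 21.7
tool_pos: [0.4866, -0.0798, 0.2746]
tool_rot: [3.14, -0.005, 0.088]
contact_force: [0.2, -0.4, -1.8]
opening: 0.0134
```

```bash
python3 d.py "[[0.4829,-0.3374,0.272,-4.55]]"
```

```text
t 21.70 pos [ 0.4866 -0.0798  0.2746] rpy [179.884   -0.2971   5.0695] F [ 0.2441 -0.4387 -1.8415] T [ 0.0319  0.0053 -0.0271] open 0.013438071812654405 q6 1.16
{'x': -0.0264, 'y': 0.2563, 'z': 0.0029, 'wx': 0.09, 'wy': -0.31, 'wz': 9.62}
```

Request:
move_arm(deltas=[{"x": -0.002,"y": 0.02,"z": 0,"wx": 0,"wy": 0,"wz": 1,"hand": 0},{"x": -0.006,"y": 0.06,"z": 0,"wx": 0,"wy": 0,"wz": 2.5,"hand": 0},{"x": -0.011,"y": 0.105,"z": 0,"wx": 0,"wy": 0,"wz": 4.5,"hand": 0},{"x": -0.016,"y": 0.15,"z": 0,"wx": 0,"wy": 0,"wz": 6.5,"hand": 0},{"x": -0.021,"y": 0.195,"z": 0,"wx": 0,"wy": 0,"wz": 8.5,"hand": 0},{"x": -0.025,"y": 0.235,"z": 0,"wx": 0,"wy": 0,"wz": 9.6,"hand": 0},{"x": -0.0264,"y": 0.256,"z": 0.001,"wx": 0,"wy": 0,"wz": 9.6,"hand": 0},{"x": -0.0264,"y": 0.256,"z": 0.001,"wx": 0,"wy": 0,"wz": 9.6,"hand": 0}])

```text
time: 22.7
tool_pos: [0.4814, -0.3374, 0.2694]
tool_rot: [-3.14, 0.002, -0.08]
contact_force: [0.3, 1.3, -1.9]
opening: 0.0132
```

Request:
move_arm(deltas=[{"x": 0,"y": 0,"z": 0,"wx": 0,"wy": 0,"wz": 0,"hand": 0},{"x": 0,"y": 0,"z": 0,"wx": 0,"wy": 0,"wz": 0,"hand": 0},{"x": 0,"y": 0,"z": 0,"wx": 0,"wy": 0,"wz": 0,"hand": 0}])

```text
time: 23.08
tool_pos: [0.482, -0.3361, 0.2711]
tool_rot: [3.141, -0.0, -0.078]
contact_force: [0.5, 0.1, -1.2]
opening: 0.0136
```

```bash
python3 tip.py; python3 d.py "[[0.4829,-0.3374,0.135,-4.55],[0.4829,-0.3374,0.117,-4.55]]"
```

```text
top pred bend [380.6321 130.8727] pred tip(z+4) [372.1032 141.7506]
 blob bbox [372 130] [381 149]
 low end [372.6 140.6]
side pred bend [271.5319  88.7162] pred tip(z+4) [270.03   115.5198]
 blob bbox [272  89] [289  95]
 low end [287.   94.4]
pred tip world [ 0.6457 -0.349   0.1751]
t 23.18 pos [ 0.4819 -0.3365  0.271 ] rpy [179.9844  -0.0174  -4.5062] F [ 0.3409  0.6876 -2.0828] T [-0.0152  0.0327  0.0004] open 0.013592445676675616 q6 0.91
{'x': 0.001, 'y': 0.0008, 'z': 0.136, 'wx': 0.02, 'wy': -0.02, 'wz': 0.04}
{'x': 0.001, 'y': 0.0008, 'z': 0.154, 'wx': 0.02, 'wy': -0.02, 'wz': 0.04}
```

The rod hasn't slipped: its tip pixel matches the one before the push. I lower it into the forks.

Request:
move_arm(deltas=[{"x": 0.001,"y": 0.001,"z": 0.04,"wx": 0,"wy": 0,"wz": 0,"hand": 0},{"x": 0.001,"y": 0.001,"z": 0.08,"wx": 0,"wy": 0,"wz": 0,"hand": 0},{"x": 0.001,"y": 0.001,"z": 0.11,"wx": 0,"wy": 0,"wz": 0,"hand": 0},{"x": 0.001,"y": 0.001,"z": 0.127,"wx": 0,"wy": 0,"wz": 0,"hand": 0},{"x": 0.001,"y": 0.001,"z": 0.138,"wx": 0,"wy": 0,"wz": 0,"hand": 0},{"x": 0.001,"y": 0.001,"z": 0.147,"wx": 0,"wy": 0,"wz": 0,"hand": 0},{"x": 0.001,"y": 0.001,"z": 0.152,"wx": 0,"wy": 0,"wz": 0,"hand": 0},{"x": 0.001,"y": 0.001,"z": 0.153,"wx": 0,"wy": 0,"wz": 0,"hand": 0}])

```text
time: 24.18
tool_pos: [0.4828, -0.3381, 0.1178]
tool_rot: [3.141, -0.0, -0.079]
contact_force: [0.2, 0.2, -1.0]
opening: 0.0133
```

```bash
python3 d.py "[[0.4829,-0.3374,0.117,-4.55]]"
```

```text
t 24.18 pos [ 0.4828 -0.3381  0.1178] rpy [179.9875  -0.0131  -4.5487] F [ 0.1631  0.1789 -1.0381] T [ 0.0199  0.052  -0.0137] open 0.013321459617913466 q6 0.91
{'x': 0.0001, 'y': -0.0007, 'z': 0.0008, 'wx': 0.01, 'wy': -0.01, 'wz': 0.0}
```

Request:
move_arm(deltas=[{"x": 0,"y": -0.0005,"z": 0.001,"wx": 0,"wy": 0,"wz": 0,"hand": 0},{"x": 0,"y": -0.0005,"z": 0.001,"wx": 0,"wy": 0,"wz": 0,"hand": 0.25},{"x": 0,"y": -0.0005,"z": 0.001,"wx": 0,"wy": 0,"wz": 0,"hand": 0.5},{"x": 0,"y": -0.0005,"z": 0.001,"wx": 0,"wy": 0,"wz": 0,"hand": 0.5},{"x": 0,"y": -0.0005,"z": 0.001,"wx": 0,"wy": 0,"wz": 0,"hand": 0.5},{"x": 0,"y": -0.0005,"z": -0.03,"wx": 0,"wy": 0,"wz": 0,"hand": 0.5},{"x": 0,"y": -0.0005,"z": -0.08,"wx": 0,"wy": 0,"wz": 0,"hand": 0.5},{"x": 0,"y": -0.0005,"z": -0.13,"wx": 0,"wy": 0,"wz": 0,"hand": 0.5}])

```text
time: 25.18
tool_pos: [0.4825, -0.3374, 0.249]
tool_rot: [-3.141, 0.0, -0.079]
contact_force: [0.2, -0.1, -0.0]
opening: 0.0456
```

```bash
python3 d.py "[[0.35,-0.40,0.25,-4.55]]"
```

```text
t 25.18 pos [ 0.4825 -0.3374  0.249 ] rpy [-179.9843    0.0256   -4.5519] F [ 0.1855 -0.1191 -0.0336] T [ 0.0183  0.0099 -0.0238] open 0.0455810585219375 q6 0.91
{'x': -0.1271, 'y': 0.0729, 'z': -0.0009, 'wx': -0.02, 'wy': 0.03, 'wz': -0.0}
```

Request:
move_arm(deltas=[{"x": -0.05,"y": 0.03,"z": 0,"wx": 0,"wy": 0,"wz": 0,"hand": 0.5},{"x": -0.1,"y": 0.06,"z": 0,"wx": 0,"wy": 0,"wz": 0,"hand": 0.5},{"x": -0.15,"y": 0.09,"z": 0,"wx": 0,"wy": 0,"wz": 0,"hand": 0.5},{"x": -0.2,"y": 0.12,"z": 0,"wx": 0,"wy": 0,"wz": 0,"hand": 0.5},{"x": -0.25,"y": 0.15,"z": 0,"wx": 0,"wy": 0,"wz": 0,"hand": 0.5},{"x": -0.3,"y": 0.18,"z": 0,"wx": 0,"wy": 0,"wz": 0,"hand": 0.5},{"x": -0.311,"y": 0.189,"z": 0,"wx": 0,"wy": 0,"wz": 0,"hand": 0.5},{"x": -0.311,"y": 0.189,"z": 0,"wx": 0,"wy": 0,"wz": 0,"hand": 0.5}])

```text
time: 26.18
tool_pos: [0.1574, -0.5015, 0.2476]
tool_rot: [-3.141, -0.0, -0.081]
contact_force: [-0.3, 0.0, 0.6]
opening: 0.0456
```

Request:
move_arm(deltas=[{"x": 0,"y": 0,"z": 0,"wx": 0,"wy": 0,"wz": 0,"hand": 0.5},{"x": 0,"y": 0,"z": 0,"wx": 0,"wy": 0,"wz": 0,"hand": 0.5},{"x": 0,"y": 0,"z": 0,"wx": 0,"wy": 0,"wz": 0,"hand": 0.5}])

```text
time: 26.55
tool_pos: [0.1587, -0.5009, 0.2478]
tool_rot: [3.141, -0.0, -0.078]
contact_force: [0.7, 0.0, 0.3]
opening: 0.0459
```

```bash
python3 d.py
python3 - <<'E'
from h import *
np.set_printoptions(precision=4,suppress=True)
t=viewer.read_camera('top');s=viewer.read_camera('side')
d0=np.load('side0.npy')
H=hsv(t);h,S,V=[H[...,i].astype(int) for i in range(3)]
k=min(blobs(((h<6)|(h>174))&(S>130)&(V>60),4),key=lambda b:np.hypot(*(b[2]-[270,152])));p=ray("top",k[2],.062)[0]
rel=p[:2]-[.568,-.054];a=np.radians(5.1);print("paddle",p,"local y",-np.sin(a)*rel[0]+np.cos(a)*rel[1])
m=(h>100)&(h<125)&(S>110);k=min(blobs(m,100),key=lambda b:np.hypot(*(b[2]-[277,205])))[0];x=np.argwhere(k)[:,::-1];print("dish",ray("top",(x.max(0)+x.min(0))/2,.032))
im=t.astype(float);w=np.clip(im[...,0]-im[...,2]-20,0,None)
pts=np.array([((np.arange(366,373)*w[r,366:373]).sum()/w[r,366:373].sum(),r) for r in range(154,180)])
q=ray("top",pts,.138)[:,:2];l=np.polyfit(q[:,0],q[:,1],1);print("bar",l,"y@.482",np.polyval(l,.482)," col369",t[140:150,369,2],t[178:184,369,0])
dm=lambda A,B:(np.abs(A.astype(int)-B.astype(int)).max(2)>40)
for n,A,B in(("top",t,np.load('top0.npy')),("side",s,d0)): print(n,"changed",[(b[1][:5].tolist()) for b in blobs(dm(A,B),8)])
c=lambda im,x,y:cv2.resize(im[y:y+75,x:x+100,::-1],(400,300),interpolation=2)
o=np.vstack([np.hstack([c(t,228,140),c(t,320,140)]),np.hstack([c(s,190,150),c(s,255,105)])])
cv2.imwrite('pics/c6.png',np.clip(o*1.3,0,255).astype('uint8'))
E
```

```text
t 26.55 pos [ 0.1587 -0.5009  0.2478] rpy [179.9933  -0.0074  -4.4592] F [0.7197 0.0113 0.2555] T [0.0378 0.0362 0.0389] open 0.04593909834522821 q6 0.24
paddle [ 0.6484 -0.0494  0.062 ] local y -0.002532919633101278
dish [[ 0.4757 -0.0619  0.032 ]]
bar [-0.0851 -0.2947] y@.482 -0.335681278031277  col369 [103 103 103 105  44  13  10  10  12  13] [123 122 124  58  27  28]
top changed [[270, 149, 4, 8, 22], [278, 149, 4, 7, 25], [144, 186, 21, 29, 457], [266, 192, 20, 29, 462], [260, 247, 6, 30, 48], [224, 251, 4, 17, 33], [337, 257, 12, 5, 20], [290, 261, 20, 14, 56], [350, 261, 7, 6, 23], [358, 263, 14, 4, 16], [401, 275, 14, 10, 76], [495, 283, 17, 5, 32], [397, 285, 8, 11, 68], [463, 285, 18, 9, 44], [420, 295, 25, 7, 86], [470, 295, 3, 8, 16], [456, 298, 2, 7, 9], [397, 300, 13, 6, 52], [361, 303, 35, 19, 158], [449, 309, 13, 20, 56], [298, 316, 18, 68, 274], [254, 325, 5, 21, 34], [473, 333, 10, 13, 55], [379, 335, 10, 41, 107], [376, 338, 9, 39, 106], [481, 347, 10, 9, 32], [468, 349, 3, 7, 12], [502, 354, 10, 2, 13], [466, 357, 6, 5, 11], [375, 382, 4, 2, 8]]
side changed [[422, 43, 5, 6, 21], [459, 48, 4, 5, 9], [437, 70, 4, 4, 9], [445, 72, 4, 7, 10], [415, 75, 32, 33, 358], [420, 86, 9, 3, 11], [413, 90, 5, 10, 20], [404, 101, 10, 10, 46], [411, 108, 28, 13, 166], [412, 118, 25, 18, 200], [373, 170, 8, 8, 41], [221, 175, 10, 11, 69], [395, 175, 6, 3, 13], [378, 177, 10, 9, 38], [385, 180, 13, 25, 93], [252, 193, 31, 25, 502], [340, 201, 8, 3, 8], [376, 203, 24, 7, 39], [292, 237, 34, 14, 89], [277, 254, 18, 16, 57], [358, 258, 8, 12, 28], [166, 272, 37, 32, 750]]
```

View pics/c6.png

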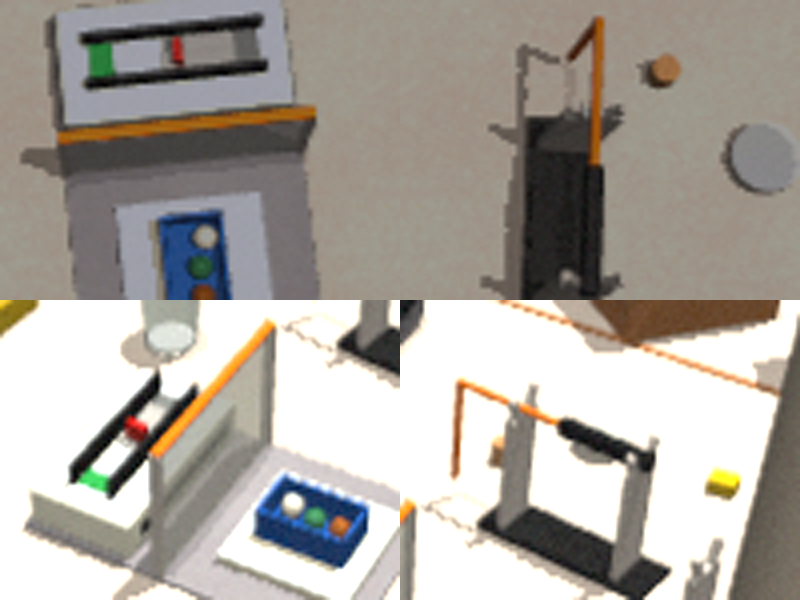

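The final views show the paddle shifted to the stop (side crop px 137,428), the dish and three beads on the plate (312,520), the rod in both forks, and no bystander changed. Handing in.

```bash
python3 -c "
from cell import robot
print(robot.hand_in())"
```

```text
the job is handed in; nothing more can be done
None
```

I carried out the whole job in one pass and handed it in at about 26.6 s of robot time; the hand-in gives no verdict.

- **Dish:** It stands released on the light plate, about 2 mm from the plate's middle by camera, with all three beads inside.
- **Switch:** I reached over the screen with the rod and moved the paddle about 26 mm until it met a rigid stop. It was held there at about 3.5–4.6 N (wrist force) for over a second, without ramming, and only the rod touched it. The final picture shows it still at that spot. I could not read its travel directly. That this is the on stop rests on the force rising while the paddle no longer moved, and on 26 mm being possible for a start of about 8 mm.
- **Rod:** It hangs in both forks again. By camera it is within about 1 mm and 0.2° of where it started, and the gripper is clear of everything.
- **Bystanders:** A before/after picture comparison showed changes only at the dish and the paddle, plus the arm and its shadow. None of the bystanders appears to have moved.

None of the checks failed or disagreed.

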